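# Lock a reagent carton into its bench carrier

### The job

The reagent carton has to be locked into the bench carrier, but the big white bottle stands in the way of the carrier's swing bar. First stand the bottle upright in the round blue spill tray, then set the small white carton upright and fully down into the carrier's square well, then swing the red-handled bar over the carton until it snaps home behind the sprung bolt of its catch. Do not tip the bottle or the carton over, leave the other things standing where they are, and let go of everything at the end.

Things in the scene. Friction and masses are not known exactly. Their poses are not given: they have to be found in the camera images.
- carrier: Grey bench carrier, fixed. Origin: centre of its underside at desk height. Base plate 140 (x) x 80 (y) x 10 mm. Open-topped square well centred on the origin, inside 58 x 58 mm, sides along x and y, walls 4 mm thick, top 55 mm above the desk plus flared blue lips to 64 mm. Hinge post (17 mm thick) at x = +48 mm, catch at x = -43 mm.
- well_floor (a point): Centre of the well's floor, 10 mm above the desk; axes as the carrier.
- catch (a point): In the mouth of the catch, where the bar's centre line lies when closed: carrier x = -43, y = 0 mm, 108 mm above the desk. The catch is 13 mm wide in x, y = -21 to +19 mm: behind the closed bar (-y side) a dark steel stop up to 122 mm above the desk with a lip over the bar; open towards +y, where a brass spring bolt stands 3 mm up into the bar's path.
- swing_bar (a joint): Swing bar angle (rad), upright hinge axis. 0 = closed, over the well towards carrier -x, in the catch; grows to 2.0 as it opens towards carrier +y. At angle a the handle is at the hinge + 118 mm x (-cos a, sin a) in carrier axes. Slight friction (0.4 N at the handle): stays where left. In the last 0.19 rad it rides over the sprung bolt (3 to 6 N more); below 0.09 the bolt pushes it home.
- bar_hinge (a point): On the hinge axis of the swing bar, 108 mm above the desk, the height of the bar's centre line. The bar is a 12 mm round steel rod; a rubber pad beneath it passes 3 mm above the top of a carton that stands fully down in the well.
- bar_handle (a point): In the upright red round handle at the free end of the swing bar, 145 mm above the desk. The handle is 18 mm in diameter, on the bar 118 mm from the hinge axis, and runs from the bar up to 165 mm above the desk.
- catch_bolt (a joint): How far the brass spring bolt of the catch is pressed down (m): 0 = sprung fully up, which it is before the bar reaches it and again once the bar is home; about 0.003 as the bar passes over it.
- spill_tray: Round blue spill tray, fixed to the desk. Origin: centre of its underside at desk height. Outside diameter 106 mm at the foot and 114 mm at the rim, 12 mm high, wall 4 mm, floor 4 mm thick.
- tray_floor (a point): Centre of the spill tray's floor, 4 mm above the desk; the flat floor is about 98 mm in diameter.
- bottle_mid (a point): Middle of the closed white reagent bottle (68 mm diameter, 159 mm tall, about 0.3 kg), on its axis half-way up (79.5 mm above its underside); its z axis points to the cap. White screw cap at the top, 36 mm in diameter, the top 20 mm of the bottle, on a tapering shoulder. It rocks up to 0.05 rad on its foot. Starts upright on the desk in the swing of the bar.
- carton_mid (a point): Centre of the small white carton (51 x 51 x 88 mm, about 0.16 kg), 44 mm above its underside; z up, x and y square to its sides. It starts upright on the desk at any yaw.
- eyepiece: Bystander: black microscope eyepiece standing upright, 39 mm diameter, 46 mm tall; origin at its underside.
- dropper: Bystander: brown dropper bottle with black bulb, 29 mm diameter, 102 mm tall; origin at its underside.
- canister: Bystander: white canister with black screw top, 42 mm diameter, 54 mm tall; origin at its underside.
- oil: Bystander: cream oil bottle with blue cap, 35 mm diameter, 66 mm tall; origin at its underside.
Mind the look-alikes: they are no part of the job. There is more than one size of the part that bears bottle_mid; the job needs the middle-sized.

How it is judged:
On the way, in this order (a step that is already met when the one before it is completed fails the run):
1. the bottle stands upright in the spill tray, let go (horizontal distance between bottle_mid and tray_floor below 0.022 m and z of bottle_mid in the frame of tray_floor below 0.0845 m and angle between bottle_mid's own z axis and vertical below 0.15 rad and contact force between the fingers and bottle below 0.5 N), for 0.2 s.
2. the carton stands fully down in the well, let go (horizontal distance between bottle_mid and tray_floor below 0.022 m and z of bottle_mid in the frame of tray_floor below 0.0845 m and angle between bottle_mid's own z axis and vertical below 0.15 rad and horizontal distance between carton_mid and well_floor below 0.008 m and z of carton_mid in the frame of well_floor below 0.049 m and angle between carton_mid's own z axis and vertical below 0.08 rad and contact force between the fingers and carton below 0.5 N), for 0.2 s.
3. the swing bar is closed over the carton and the bolt has sprung up (horizontal distance between carton_mid and well_floor below 0.008 m and z of carton_mid in the frame of well_floor below 0.049 m and angle between carton_mid's own z axis and vertical below 0.08 rad and value of joint swing_bar below 0.02 rad and value of joint catch_bolt below 0.0015 m), for 0.2 s.
At the end, for the whole second after the job is handed in: Bottle upright (0.15 rad) on the spill tray's floor, axis within 22 mm of its centre; carton upright on the well's floor (within 8 mm of its axis, at most 5 mm high); swing bar below 0.02 rad with the catch bolt sprung up (less than 1.5 mm down); bottle and carton at rest (all of step 3 and horizontal distance between bottle_mid and tray_floor below 0.022 m and z of bottle_mid in the frame of tray_floor below 0.0845 m and angle between bottle_mid's own z axis and vertical below 0.15 rad and linear speed of each of bottle, carton below 0.02 m/s); the robot touches nothing.
It fails at once if the bottle or the carton is tipped over (more than 0.7 rad) (angle between any of bottle_mid, carton_mid's own z axis and vertical above 0.7 rad).
It fails at once if the eyepiece is moved more than 30 mm or knocked over (distance of eyepiece from where it was at the start of the episode above 0.03 m or angle between eyepiece's own z axis and vertical above 0.5 rad).
It fails at once if the dropper bottle is moved more than 30 mm or knocked over (distance of dropper from where it was at the start of the episode above 0.03 m or angle between dropper's own z axis and vertical above 0.5 rad).
It fails at once if the canister is moved more than 30 mm or knocked over (distance of canister from where it was at the start of the episode above 0.03 m or angle between canister's own z axis and vertical above 0.5 rad).
It fails at once if the oil bottle is moved more than 30 mm or knocked over (distance of oil from where it was at the start of the episode above 0.03 m or angle between oil's own z axis and vertical above 0.5 rad).
It also fails if it takes over 69 s, if anything falls off the work surface, if the arm or the gripper's body presses on something with over 40 N, if the wrist force passes 120 N, or if a joint passes its speed limit or range.

### The arm

A 6-joint arm with a two-finger parallel gripper is mounted at the origin on a cart in front of the work surface, level with it; the furniture and walls round the work are solid. World frame = base frame: x ahead of the robot, y to its left, z up, the work surface at z = 0. Lengths are in m, angles in rad, forces in N, time in s.
With the tool pointing down it reaches from about 0.375 to 0.975 m from the base axis. Payload 3.8 kg.
Tool frame: the origin (TCP) lies between the finger pads; the fingertips stand 22 mm ahead of it and the grasp point (between the pads) lies 3 mm ahead of it (bot.finger_overhang is the distance from the TCP to the fingertips, in m); x points along the fingers, y is the direction in which the jaws open and shut, and the axes are right-handed (so a half turn about x gives the same grasp; the last joint's range is limited). The gripper opens to 85 mm and grips with 20 to 120 N. Pads are 22 mm wide; open, the fingers measure 114 mm over their backs; the gripper's body (76 mm by 85 mm) begins 54 mm behind the grasp point. The pads swing forward as they close: fully open they stand 13 mm farther back than shut.
Start: joints at [-1.372, 0.264, 1.604, -0, 1.274, -0.037], TCP at [0.158, -0.656, 0.253] pointing down, gripper open.
Joint ranges: [-2.63, 2.63], [-0.94, 2.18], [0.31, 2.57], [-1.31, 4.45], [0, 2.66], [-2.55, 2.55]. Speed limits (rad/s): [2.57, 2.57, 3.14, 3.14, 3.14, 3.14].

### API

Orientations are given as a rotation vector (axis times angle).
In Python, from workcell import bot gives the robot as it stands. The module is installed in compiled form; this text tells all that it offers.
- The arm moves only by the tool arm_command, never from a script. Its argument "series" is a list that holds one entry, the list of rows, each a list of 7 numbers: the turn, a rotation vector about the tool's x, y, z in rad, then the shift along the tool's x, y, z in cm, then the opening, from 0 (shut) to 1 (fully open). In form: [[[rx, ry, rz, x, y, z, grip], ...]]. A call has 1 to 10 rows; each row shifts and turns the pose as measured when the row begins, along the tool's axes as they then stand; what a row does not reach is not made up. A row lasts 1/10 s, in which the tool goes at most 50 mm and 8.59 degrees, less where a joint would pass 70% of its speed; a pose out of reach is approached as far as the arm can. A call is refused whole if a number of a shift passes 5 or a number of a turn 0.15, either way. A call with a gripper value outside its range is refused whole. The fingers move at their own pace and stop on an object; "newtons" is the grip in N (left out, the last holds). Time passes only in rows, so rows that do not move let the fingers close. It gives the time, the measured TCP pose, the force and the opening at its end, in the units of the state.
- bot.read_state(): the state, without advancing time (a new reading comes with each control period).
- bot.read_camera(name): name is "scene" or "side" or "wrist"; returns (picture, depth): 480x640x3 uint8, blue, green, red; 480x640 float32, m along the optical axis (not along the pixel's ray), 0 where there is no reading.
- bot.camera_info(name): a dict with "K" (3x3 intrinsics, pixels), "dist_coeffs" ([k1, k2, p1, p2, k3] as OpenCV has them; the pictures are not rectified), "extrinsics" (4x4, takes a point from camera to world coordinates). Camera axes: x right, y down, z forward; pixel columns grow to the right and rows downward; lengths in m; the calibration is good to about 2 mm. A picture is of the moment at which its call begins: read the wrist's pose just before it. camera_info takes no time and is no camera call; for the wrist camera it gives the pose at the moment of the call.
- bot.finish_job(): hands the job in, once; it reports no verdict.
The state is a dict: "time": time; "q": joint angles; "joint_vel": joint speeds; "joint_torque": joint torques, N m; "tool_pos": TCP position; "tcp_rot": TCP orientation; "wrist_force": force on the tool from outside, world axes, zero at the start; "torque": the same for the moment, N m; "width": opening from 0.0 (shut) to 1.0 (fully open).
Only numpy, scipy, OpenCV 4.12 (cv2) and the standard library are available. Lean on these libraries where they do the work, as an engineer would, in place of code of your own. Each camera call takes 0.05 s, during which the arm holds its last target.

## Working session

There is one attempt and no reset: what is moved stays moved. The work goes in short steps, Python scripts to look and compute and a tool call to move; the robot and the scene stay as the last step left them, time stands still between calls to the robot, and variables do not carry over. Pictures are saved under pics/ and viewed, and the job is handed in when it is done.

Besides the shell and the picture viewer there is one more tool, called after "Request:" as name([rows], argument=value, ...), one row to a line, values as JSON. arm_command: Moves the arm, as the interface text tells. Its arguments: {"type":"object","properties":{"series":{"type":"array"},"newtons":{"type":"number"}},"required":["series"]}

```bash
mkdir -p pics; ls; python3 - <<'E'
from workcell import bot
import cv2,numpy as np
print(bot.read_state()); print(bot.finger_overhang)
for n in ["scene","side","wrist"]:
    i=bot.camera_info(n); print(n,np.round(i["K"],1).tolist(),np.round(i["dist_coeffs"],4).tolist(),np.round(i["extrinsics"],4).tolist())
    p,d=bot.read_camera(n); cv2.imwrite(f"pics/{n}0.png",p); np.save(f"pics/{n}0.npy",d)
E
```

```text
pics
{'time': 0.0, 'q': array([-1.37190784e+00,  2.64770449e-01,  1.60538779e+00,  1.15225117e-05,
        1.27369156e+00, -3.69106868e-02]), 'joint_vel': array([ 0.00057698,  0.00152579,  0.00230419,  0.00218975, -0.0011525 ,
       -0.00041235]), 'joint_torque': array([-4.23477431e-04, -5.15107834e+01, -3.67316115e+01, -7.56588383e-05,
        1.29364451e-02, -2.58335041e-05]), 'tool_pos': array([ 0.15755268, -0.65564999,  0.25194287]), 'tcp_rot': array([ 2.09714419,  0.25079899, -2.09750666]), 'wrist_force': array([0.00093283, 0.1743398 , 0.61979856]), 'torque': array([ 0.01242872, -0.03596826,  0.01040053]), 'width': 1.0001717804183854}
0.022
scene [[523.0, 0.0, 316.8], [0.0, 523.0, 238.5], [0.0, 0.0, 1.0]] [-0.0409, 0.0, 0.0, 0.0, 0.0] [[-0.7695, -0.449, 0.4542, -0.1473], [-0.6387, 0.5379, -0.5502, 0.8081], [0.0028, -0.7135, -0.7007, 1.1567], [0.0, 0.0, 0.0, 1.0]]
side [[478.3, 0.0, 329.8], [0.0, 478.3, 233.1], [0.0, 0.0, 1.0]] [0.0073, 0.0, 0.0, 0.0, 0.0] [[-0.9999, 0.0105, 0.0037, 0.5577], [0.002, 0.4979, -0.8673, 1.0952], [-0.011, -0.8672, -0.4979, 0.7454], [0.0, 0.0, 0.0, 1.0]]
wrist [[335.2, 0.0, 319.7], [0.0, 335.2, 241.5], [0.0, 0.0, 1.0]] [0.0073, 0.0, 0.0, 0.0, 0.0] [[0.2346, -0.9358, -0.2632, 0.2251], [-0.9721, -0.2263, -0.062, -0.6391], [-0.0016, 0.2704, -0.9627, 0.3718], [0.0, 0.0, 0.0, 1.0]]
```

View pics/scene0.png

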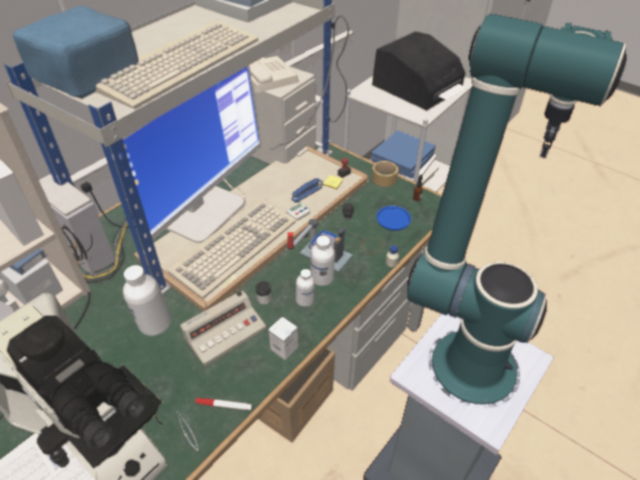

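View pics/side0.png

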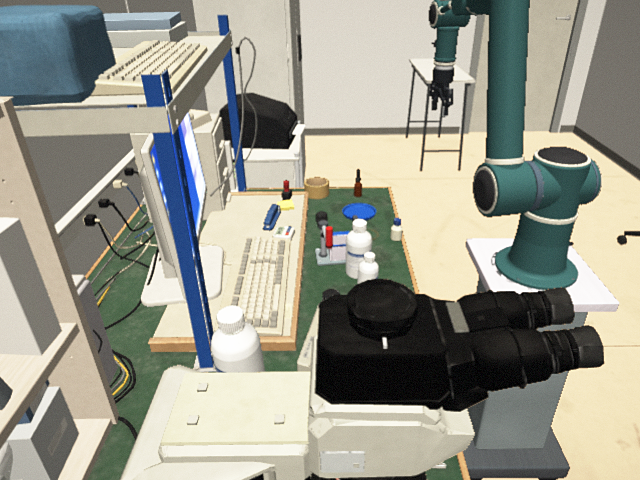

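View pics/wrist0.png

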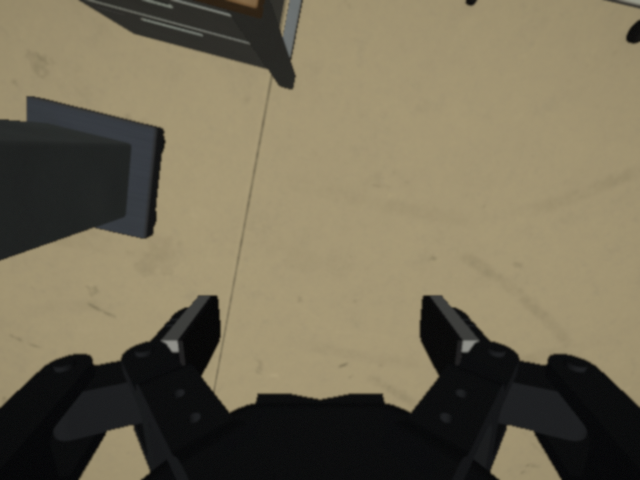

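```bash
cat > h.py <<'E'
from workcell import bot
import cv2,numpy as np
from scipy.spatial.transform import Rotation as R
def ray(info,u,v):
    K=np.array(info["K"],float);D=np.array(info["dist_coeffs"],float);E=np.array(info["extrinsics"],float)
    p=cv2.undistortPoints(np.array([[[u,v]]],float),K,D)[0,0]
    return E[:3,3],E[:3,:3]@np.array([p[0],p[1],1.])
def onz(info,u,v,z):
    o,d=ray(info,u,v); return o+d*(z-o[2])/d[2]
def cloud(info,dep):
    K=np.array(info["K"],float);D=np.array(info["dist_coeffs"],float);E=np.array(info["extrinsics"],float)
    uu,vv=np.meshgrid(np.arange(640.),np.arange(480.))
    p=cv2.undistortPoints(np.stack([uu,vv],-1).reshape(-1,1,2),K,D).reshape(480,640,2)
    c=np.dstack([p,np.ones((480,640))])*dep[...,None]
    return c@E[:3,:3].T+E[:3,3]
def proj(info,P):
    E=np.linalg.inv(np.array(info["extrinsics"],float))
    return cv2.projectPoints(np.atleast_2d(P).astype(float),cv2.Rodrigues(E[:3,:3])[0],E[:3,3],np.array(info["K"],float),np.array(info["dist_coeffs"],float))[0].reshape(-1,2)
E
python3 - <<'E'
from h import *
p=cv2.imread("pics/scene0.png");q=cv2.imread("pics/side0.png")
a=p[140:375,230:440];cv2.imwrite("pics/sc1.png",cv2.resize(a,None,fx=2.5,fy=2.5,interpolation=cv2.INTER_CUBIC))
b=q[170:290,270:420];cv2.imwrite("pics/si1.png",cv2.resize(b,None,fx=4.5,fy=4.5,interpolation=cv2.INTER_CUBIC))
for n in("scene","side"):
    i=bot.camera_info(n);d=np.load(f"pics/{n}0.npy");C=cloud(i,d);np.save(f"pics/{n}C.npy",C)
    print(n,(d>0).mean())
    for u,v in ([(148,300),(142,275),(322,262),(322,243),(305,288),(306,275),(283,332),(393,216),(350,340)] if n=="scene" else [(360,212),(359,228),(358,240),(360,224),(368,260)]):
        print(u,v,np.round(C[v,u],3))
E
```

```text
scene 0.9962337239583333
148 300 [0.696 0.446 0.138]
142 275 [0.718 0.43  0.202]
322 262 [0.466 0.042 0.103]
322 243 [0.479 0.027 0.156]
305 288 [0.454 0.128 0.079]
306 275 [0.461 0.115 0.115]
283 332 [0.4   0.275 0.085]
393 216 [ 0.476 -0.342  0.001]
350 340 [ 0.419 -0.058 -0.338]
side 0.878779296875
360 212 [ 0.462 -0.334  0.006]
359 228 [0.488 0.039 0.153]
358 240 [0.491 0.046 0.122]
360 224 [0.485 0.029 0.159]
368 260 [0.47  0.123 0.111]
```

View pics/sc1.png

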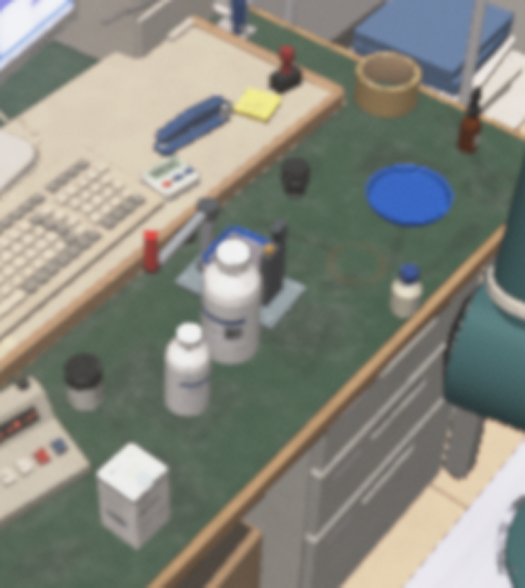

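View pics/si1.png

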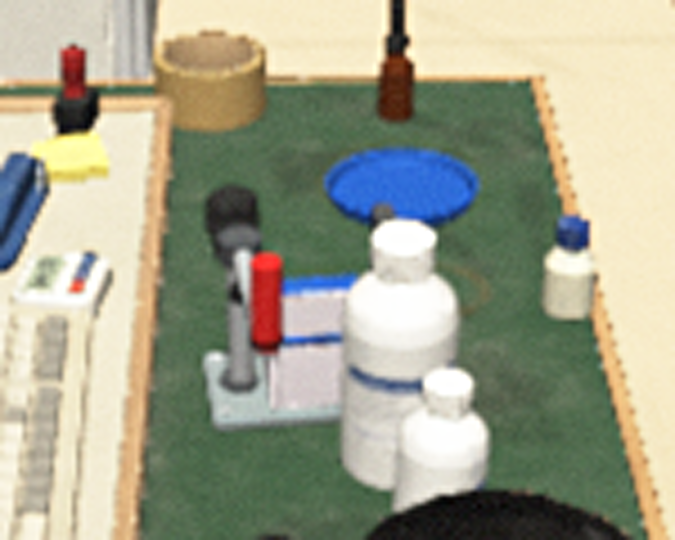

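```bash
python3 - <<'E'
from h import *
for n in("scene","side"):
    i=bot.camera_info(n)
    p=cv2.imread(f"pics/{n}0.png");C=np.load(f"pics/{n}C.npy");hsv=cv2.cvtColor(p,cv2.COLOR_BGR2HSV)
    print("==",n)
    B=cv2.inRange(hsv,(105,120,60),(125,255,255))>0
    x,y,z=C[...,0],C[...,1],C[...,2]
    t=B&(x>.35)&(x<.6)&(y<-.2)&(y>-.5)&(z<.1)
    cnt,_=cv2.findContours(t.astype(np.uint8),0,2);c=max(cnt,key=cv2.contourArea)
    e=cv2.fitEllipse(c);print("tray ell",np.round(e[0],1),np.round(e[1],1), "onz12",np.round(onz(i,*e[0],.012),4),"cloud ext",[np.round(np.percentile(a[t],[1,50,99]),3).tolist() for a in(x,y,z)])
    def cl(name,m):
        if m.sum()<3: print(name,m.sum());return
        v,u=np.nonzero(m);print(name,m.sum(),"px",u.min(),u.max(),v.min(),v.max(),*[np.round(np.percentile(a[m],[2,50,98]),3).tolist() for a in(x,y,z)])
    cl("captop",(abs(z-.159)<.006)&(x>.42)&(x<.56)&(y>-.02)&(y<.1))
    cl("cartontop",(abs(z-.088)<.006)&(x>.33)&(x<.48)&(y>.22)&(y<.36))
    r=((cv2.inRange(hsv,(0,140,80),(8,255,255))|cv2.inRange(hsv,(172,140,80),(180,255,255)))>0)&(x>.45)&(x<.75)&(y>-.15)&(y<.2)
    cl("red",r)
    cl("redtop",r&(z>.155))
    cl("lips",B&(z>.045)&(z<.075)&(x>.4)&(x<.7)&(y>-.2)&(y<.1))
    cl("base",(abs(z-.010)<.003)&(hsv[...,1]<80)&(x>.42)&(x<.64)&(y>-.15)&(y<.05))
    cl("bar",(abs(z-.112)<.006)&(x>.5)&(x<.75)&(y>-.15)&(y<.2))
    cl("hightop",(z>.115)&(z<.14)&(x>.4)&(x<.7)&(y>-.15)&(y<.02))
E
```

```text
== scene
tray ell [393.2 217.4] [23.8 34.1] onz12 [ 0.4658 -0.3259  0.012 ] cloud ext [[0.415, 0.469, 0.522], [-0.384, -0.334, -0.274], [-0.003, 0.005, 0.016]]
captop 109 px 291 329 234 246 [0.468, 0.484, 0.558] [0.005, 0.021, 0.06] [0.153, 0.158, 0.164]
cartontop 371 px 269 296 317 340 [0.383, 0.407, 0.433] [0.244, 0.269, 0.294] [0.083, 0.087, 0.092]
red 52 px 288 292 233 247 [0.556, 0.562, 0.568] [0.058, 0.066, 0.07] [0.121, 0.146, 0.167]
redtop 17 px 288 292 233 237 [0.556, 0.562, 0.568] [0.057, 0.064, 0.068] [0.157, 0.164, 0.168]
lips 34 px 313 335 231 240 [0.528, 0.556, 0.573] [-0.098, -0.093, -0.042] [0.054, 0.061, 0.068]
base 219 px 287 350 232 284 [0.456, 0.482, 0.605] [-0.104, -0.044, 0.046] [0.007, 0.01, 0.013]
bar 178 px 287 316 219 256 [0.502, 0.574, 0.593] [-0.065, -0.004, 0.067] [0.107, 0.113, 0.118]
hightop 139 px 298 344 219 255 [0.457, 0.495, 0.591] [-0.085, -0.041, 0.019] [0.115, 0.119, 0.131]
== side
tray ell [359.3 210.7] [16.  34.9] onz12 [ 0.464  -0.3314  0.012 ] cloud ext [[0.412, 0.463, 0.524], [-0.41, -0.342, -0.213], [-0.001, 0.006, 0.016]]
captop 103 px 331 365 220 233 [0.472, 0.49, 0.559] [0.007, 0.026, 0.062] [0.153, 0.159, 0.162]
cartontop 0
red 125 px 286 332 226 247 [0.559, 0.566, 0.686] [-0.1, 0.066, 0.071] [0.058, 0.144, 0.167]
redtop 40 px 326 331 227 233 [0.559, 0.564, 0.572] [0.053, 0.065, 0.071] [0.156, 0.163, 0.168]
lips 47 px 333 348 232 245 [0.513, 0.536, 0.554] [-0.102, -0.097, -0.024] [0.058, 0.062, 0.067]
base 203 px 315 356 248 277 [0.499, 0.574, 0.606] [-0.093, -0.03, 0.044] [0.007, 0.011, 0.013]
bar 148 px 318 354 219 249 [0.501, 0.574, 0.595] [-0.074, -0.003, 0.068] [0.106, 0.114, 0.118]
hightop 95 px 318 369 215 236 [0.465, 0.573, 0.595] [-0.085, -0.054, 0.018] [0.115, 0.119, 0.13]
```

```bash
cat >> h.py <<'E'
def TF(down_yaw):
    # tool x down; tool y = (cos,sin) of yaw
    x=np.array([0,0,-1.]);y=np.array([np.cos(down_yaw),np.sin(down_yaw),0]);return np.stack([x,y,np.cross(x,y)],1)
def plan(pos,Rt=None,step=.045,ms=.14,grip=1):
    s=bot.read_state();p=np.array(s["tool_pos"]);Rc=R.from_rotvec(s["tcp_rot"])
    Rt=Rc if Rt is None else R.from_matrix(Rt)
    tot=(Rc.inv()*Rt).as_rotvec();D=np.array(pos)-p
    n=int(max(np.ceil(np.linalg.norm(D)/step),np.ceil(np.linalg.norm(tot)/ms),1))
    rows=[]
    for k in range(n):
        Rk=Rc*R.from_rotvec(tot*k/n)
        sh=Rk.inv().apply(D/n)*100
        rows.append([*np.round(tot/n,3).tolist(),*np.round(sh,2).tolist(),grip])
    print("n",n);[print(r) for r in rows]
def st():
    s=bot.read_state();M=R.from_rotvec(s["tcp_rot"]).as_matrix()
    print("t%.2f"%s["time"],"pos",np.round(s["tool_pos"],4),"x",np.round(M[:,0],3),"y",np.round(M[:,1],3),"F",np.round(s["wrist_force"],2),"w%.3f"%s["width"],"q",np.round(s["q"],2))
E
python3 - <<'E'
from h import *
st()
s=bot.read_state();M=R.from_rotvec(s["tcp_rot"]).as_matrix()
yaw=np.arctan2(M[1,1],M[0,1]);print(yaw)
# target: jaws along +-y
for t in(np.pi/2,-np.pi/2): print(t,t-yaw)
plan([.43,-.15,.38],TF(np.pi/2 if abs(np.pi/2-yaw)<abs(-np.pi/2-yaw) else -np.pi/2))
E
```

```text
t0.15 pos [ 0.1576 -0.6558  0.2522] x [-0.     0.002 -1.   ] y [ 0.234 -0.972 -0.002] F [0.27 0.15 0.49] w1.001 q [-1.37  0.26  1.61  0.    1.27 -0.04]
-1.3349858416806273
1.5707963267948966 2.9057821684755236
-1.5707963267948966 -0.23581048511426927
n 14
[0.017, 0.0, 0.0, -0.91, -3.06, -2.74, 1]
[0.017, 0.0, 0.0, -0.91, -3.11, -2.68, 1]
[0.017, 0.0, 0.0, -0.91, -3.15, -2.63, 1]
[0.017, 0.0, 0.0, -0.91, -3.19, -2.58, 1]
[0.017, 0.0, 0.0, -0.91, -3.24, -2.52, 1]
[0.017, 0.0, 0.0, -0.91, -3.28, -2.47, 1]
[0.017, 0.0, 0.0, -0.91, -3.32, -2.41, 1]
[0.017, 0.0, 0.0, -0.91, -3.36, -2.36, 1]
[0.017, 0.0, 0.0, -0.91, -3.4, -2.3, 1]
[0.017, 0.0, 0.0, -0.91, -3.44, -2.24, 1]
[0.017, 0.0, 0.0, -0.91, -3.47, -2.18, 1]
[0.017, 0.0, 0.0, -0.91, -3.51, -2.13, 1]
[0.017, 0.0, 0.0, -0.91, -3.55, -2.07, 1]
[0.017, 0.0, 0.0, -0.91, -3.58, -2.01, 1]
```

Request:
arm_command([
  [[0.017,0,0,-0.9,-3.1,-2.7,1],[0.017,0,0,-0.9,-3.1,-2.7,1],[0.017,0,0,-0.9,-3.15,-2.6,1],[0.017,0,0,-0.9,-3.2,-2.6,1],[0.017,0,0,-0.9,-3.25,-2.5,1],[0.017,0,0,-0.9,-3.3,-2.5,1],[0.017,0,0,-0.9,-3.3,-2.4,1],[0.017,0,0,-0.9,-3.35,-2.4,1],[0.017,0,0,-0.9,-3.4,-2.3,1],[0.017,0,0,-0.9,-3.4,-2.2,1]],
])

```text
time: 1.15
tool_pos: [0.3558, -0.2843, 0.3395]
tcp_rot: [2.198, 0.066, -2.206]
wrist_force: [0.8, -0.5, 0.5]
width: 0.999
```

```bash
python3 -c "
from h import *
st();plan([.43,-.15,.38],TF(-np.pi/2))"
```

```text
t1.15 pos [ 0.3558 -0.2843  0.3395] x [-0.004  0.011 -1.   ] y [ 0.049 -0.999 -0.011] F [ 0.78 -0.45  0.5 ] w0.999 q [-0.73 -0.2   1.92  0.01  1.43  0.79]
n 4
[0.012, 0.001, 0.003, -0.98, -3.28, -2.01, 1]
[0.012, 0.001, 0.003, -0.99, -3.3, -1.97, 1]
[0.012, 0.001, 0.003, -1.0, -3.32, -1.93, 1]
[0.012, 0.001, 0.003, -1.01, -3.34, -1.89, 1]
```

Request:
arm_command([
  [[0.012,0,0.003,-1.0,-3.3,-2.0,1],[0.012,0,0.003,-1.0,-3.3,-2.0,1],[0.012,0,0.003,-1.0,-3.3,-1.9,1],[0.012,0,0.003,-1.0,-3.3,-1.9,1],[0,0,0,0,0,0,1]],
])

```text
time: 1.65
tool_pos: [0.4329, -0.1401, 0.3825]
tcp_rot: [2.22, 0.004, -2.219]
wrist_force: [-0.0, -0.5, -0.1]
width: 1.001
```

```bash
python3 -c "
from h import *
st();i=bot.camera_info('wrist');p,d=bot.read_camera('wrist');cv2.imwrite('pics/w1.png',p);np.save('pics/w1C.npy',cloud(i,d));np.save('pics/w1E.npy',i['extrinsics'])
print(np.round(i['extrinsics'],3))"
```

```text
t1.65 pos [ 0.4329 -0.1401  0.3825] x [ 0. -0. -1.] y [ 0.004 -1.     0.   ] F [-0.03 -0.53 -0.09] w1.001 q [-0.37 -0.22  1.86 -0.    1.5   1.2 ]
[[ 0.005 -0.963 -0.27   0.502]
 [-1.    -0.004 -0.002 -0.139]
 [ 0.001  0.27  -0.963  0.502]
 [ 0.     0.     0.     1.   ]]
```

View pics/w1.png

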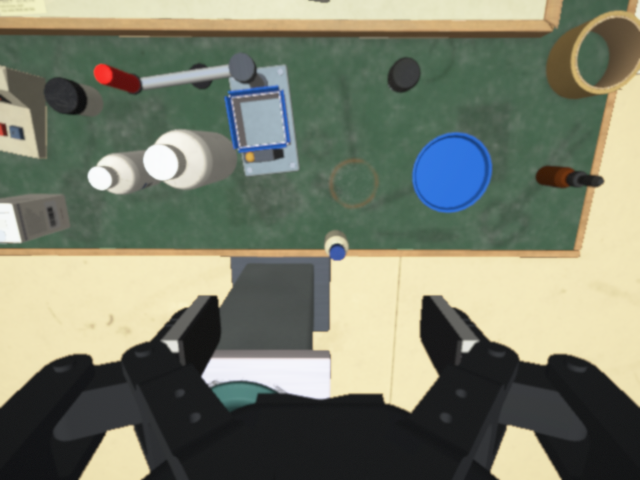

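```bash
python3 - <<'E'
from h import *
i=bot.camera_info('wrist');i['extrinsics']=np.load('pics/w1E.npy');C=np.load('pics/w1C.npy');p=cv2.imread('pics/w1.png');hsv=cv2.cvtColor(p,cv2.COLOR_BGR2HSV)
B=cv2.inRange(hsv,(105,130,60),(125,255,255))
def blob(m,box):
    k=np.zeros_like(m);u0,u1,v0,v1=box;k[v0:v1,u0:u1]=m[v0:v1,u0:u1];c,_=cv2.findContours(k,0,1);return max(c,key=cv2.contourArea)
c=blob(B,(400,510,120,220));e=cv2.fitEllipse(c);print("tray",e,onz(i,*e[0],.012))
pts=np.array([onz(i,*q[0],.012)[:2] for q in c],np.float32);print(" world circ",cv2.minEnclosingCircle(pts))
c=blob(B,(215,300,75,160));pts=np.array([onz(i,*q[0],.064)[:2] for q in c],np.float32)
r=cv2.minAreaRect(pts*1000);print("lips",r)
z=C[...,2]
for nm,m in dict(cap=(abs(z-.159)<.005),red=(abs(z-.165)<.005),hinge=(z>.105)&(z<.135)).items():
    box={'cap':(140,180,140,185),'red':(90,145,55,100),'hinge':(225,262,48,90)}[nm]
    c=blob(m.astype(np.uint8)*255,box);mm=np.zeros(z.shape,np.uint8);cv2.drawContours(mm,[c],-1,1,-1)
    P=C[(mm>0)&m];print(nm,cv2.boundingRect(c),np.round(np.median(P,0),4),"ext",np.round(P.min(0),3),np.round(P.max(0),3),cv2.minEnclosingCircle(P[:,:2].astype(np.float32)))
m=((abs(z-.010)<.004)&(hsv[...,1]<90)).astype(np.uint8)*255
c=blob(m,(225,310,50,185));pts=np.array([onz(i,*q[0],.01)[:2] for q in c],np.float32);print("base",cv2.minAreaRect(pts*1000))
a=p[40:200,60:320];cv2.imwrite("pics/w1c.png",cv2.resize(a,None,fx=3,fy=3,interpolation=cv2.INTER_CUBIC))
E
```

```text
tray ((451.603271484375, 171.97230529785156), (75.03730010986328, 83.5847396850586), 43.64533233642578) [ 0.46910827 -0.32857917  0.012     ]
 world circ ((0.46721112728118896, -0.3285812437534332), 0.057092659175395966)
lips ((531.3023071289062, -29.55503273010254), (60.91238784790039, 6.673152923583984), 6.309526443481445)
cap (144, 144, 36, 37) [0.4874 0.0195 0.1567] ext [0.469 0.002 0.154] [0.505 0.038 0.16 ] ((0.48695334792137146, 0.019885137677192688), 0.018130628392100334)
red (94, 64, 20, 21) [0.5658 0.0587 0.1636] ext [0.558 0.051 0.16 ] [0.575 0.069 0.166] ((0.5663014054298401, 0.05983933433890343), 0.00907961931079626)
hinge (225, 52, 32, 32) [ 0.5813 -0.0566  0.1157] ext [ 0.569 -0.071  0.105] [ 0.597 -0.038  0.119] ((0.5807871222496033, -0.05370612069964409), 0.017277449369430542)
base ((535.6123657226562, -59.16797637939453), (57.30915451049805, 54.79442596435547), 6.561340808868408)
```

View pics/w1c.png

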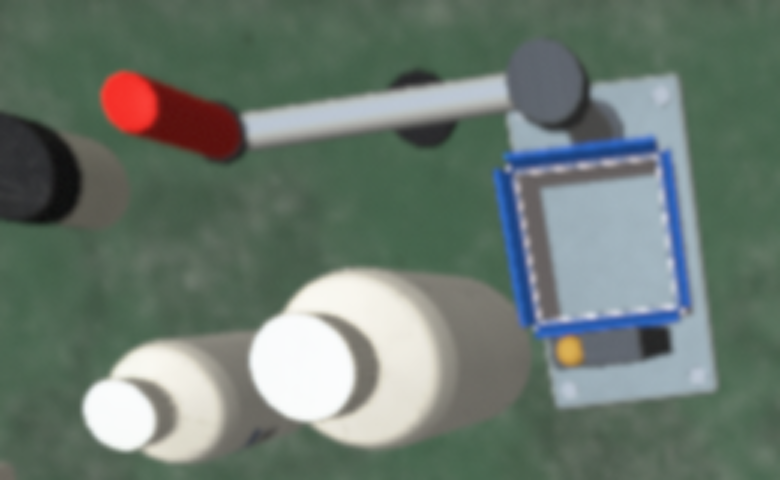

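```bash
python3 - <<'E'
from h import *
i=bot.camera_info('wrist');i['extrinsics']=np.load('pics/w1E.npy');p=cv2.imread('pics/w1.png');hsv=cv2.cvtColor(p,cv2.COLOR_BGR2HSV)
B=cv2.inRange(hsv,(105,130,60),(125,255,255))
v,u=np.nonzero(B[75:165,215:300]);pts=np.array([onz(i,a+215,b+75,.064)[:2] for a,b in zip(u,v)],np.float32)*1000
print("lips",cv2.minAreaRect(pts))
for uv in [(286,65),(298.7,169.3),(245.3,175.7)]: print(onz(i,*uv,.01))
for q in [(.533,-.06)]:
    for dx,dy,z in [(.07,.04,.01),(.07,-.04,.01),(-.07,-.04,.01),(-.07,.04,.01)]:
        c,s=.993,.118;print(proj(i,[q[0]+c*dx-s*dy,q[1]+s*dx+c*dy,z]))
st()
# bottle grasp: above
plan([.487,.020,.25],TF(-np.pi/2))
E
```

```text
lips ((534.6986083984375, -62.17462158203125), (73.51812744140625, 72.16900634765625), 6.490057945251465)
[ 0.60711866 -0.09409534  0.01      ]
[ 0.47184287 -0.10922491  0.01      ]
[ 0.4624066  -0.03198915  0.01      ]
[[224.56037507  72.34515537]]
[[284.01033744  64.89476907]]
[[297.86730828 171.87189607]]
[[243.0549498  178.24102143]]
t1.70 pos [ 0.4319 -0.1416  0.3817] x [-0.002 -0.001 -1.   ] y [ 0.003 -1.     0.001] F [-0.07 -0.29  0.15] w1.002 q [-0.37 -0.22  1.86 -0.    1.5   1.2 ]
n 5
[0.001, 0.0, -0.0, 2.63, -3.23, -1.12, 1]
[0.001, 0.0, -0.0, 2.63, -3.23, -1.11, 1]
[0.001, 0.0, -0.0, 2.63, -3.23, -1.11, 1]
[0.001, 0.0, -0.0, 2.63, -3.23, -1.11, 1]
[0.001, 0.0, -0.0, 2.63, -3.23, -1.1, 1]
```

Request:
arm_command([
  [[0,0,0,2.6,-3.2,-1.1,1],[0,0,0,2.6,-3.2,-1.1,1],[0,0,0,2.6,-3.2,-1.1,1],[0,0,0,2.6,-3.2,-1.1,1],[0,0,0,2.6,-3.2,-1.1,1],[0,0,0,0,0,0,1]],
])

```text
time: 2.3
tool_pos: [0.4861, 0.0149, 0.2448]
tcp_rot: [2.217, -0.016, -2.223]
wrist_force: [-1.4, -0.5, -0.1]
width: 0.999
```

```bash
python3 -c "
from h import *
st();i=bot.camera_info('wrist');p,d=bot.read_camera('wrist');cv2.imwrite('pics/w2.png',p);C=cloud(i,d)
z=C[...,2];m=(abs(z-.158)<.007)&(abs(C[...,0]-.487)<.03)&(abs(C[...,1]-.02)<.03)
P=C[m];print(m.sum(),np.median(P,0),P.min(0),P.max(0),cv2.minEnclosingCircle(P[:,:2].astype(np.float32)))
print(proj(i,[[.487,.02,.159]]))
plan([.487,.02,.156],TF(-np.pi/2),step=.03)"
```

```text
t2.30 pos [0.4861 0.0149 0.2448] x [-0.003 -0.009 -1.   ] y [-0.006 -1.     0.009] F [-1.45 -0.47 -0.05] w0.999 q [-0.01 -0.09  2.   -0.01  1.23  1.56]
2263 [0.48907697 0.02110568 0.15670266] [0.47022003 0.00326246 0.15100954] [0.50572771 0.03916643 0.15909759] ((0.4877006411552429, 0.02122109942138195), 0.018156487494707108)
[[311.71499633 257.3561418 ]]
n 4
[-0.001, 0.0, -0.003, 2.26, -0.19, -0.01, 1]
[-0.001, 0.0, -0.003, 2.26, -0.18, -0.01, 1]
[-0.001, 0.0, -0.003, 2.26, -0.18, -0.01, 1]
[-0.001, 0.0, -0.003, 2.26, -0.17, -0.01, 1]
```

View pics/w2.png

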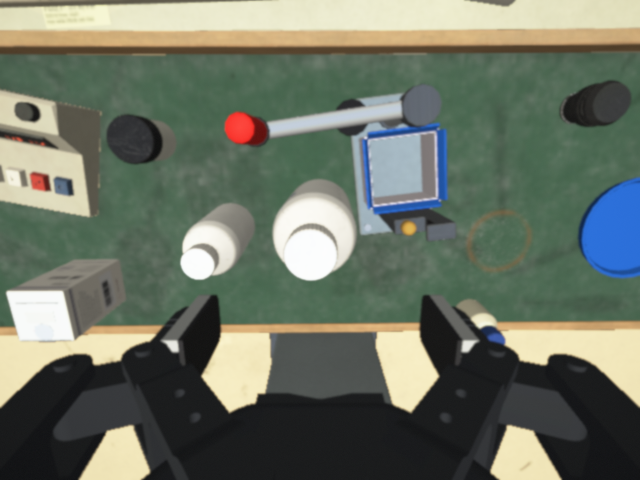

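The mid-sized bottle's cap sits at px (310,252), with the small look-alike at (198,262) and the big one out of view (scene px 148,300). The measured cap diameter is 36 mm and the top is at 0.158 m, so this is the right bottle.

Request:
arm_command([
  [[0,0,0,2.3,-0.2,0,1],[0,0,0,2.3,-0.2,0,1],[0,0,0,2.3,-0.2,0,1],[0,0,0,1.6,-0.1,0,1],[0,0,0,0,0,0,1]],
], newtons=40)

```text
time: 2.85
tool_pos: [0.4889, 0.0103, 0.1639]
tcp_rot: [2.227, -0.03, -2.213]
wrist_force: [-0.7, -0.6, 0.6]
width: 1.0
```

```bash
python3 -c "
from h import *
st()
plan([.4875,.021,.156],TF(-np.pi/2),step=.03)"
```

```text
t2.85 pos [0.4889 0.0103 0.1639] x [ 0.006 -0.015 -1.   ] y [-0.012 -1.     0.015] F [-0.7  -0.61  0.61] w1.000 q [-0.02 -0.02  2.09 -0.02  1.06  1.57]
n 1
[-0.012, -0.006, -0.015, 0.77, -1.08, 0.15, 1]
```

Request:
arm_command([
  [[-0.012,-0.006,-0.015,0.5,-1.0,0.1,1],[0,0,0,0,0,0,1]],
])

```text
time: 3.05
tool_pos: [0.489, 0.0184, 0.1607]
tcp_rot: [-2.223, 0.002, 2.218]
wrist_force: [-1.1, -0.2, -0.0]
width: 1.001
```

```bash
python3 -c "
from h import *
st()
plan([.4875,.021,.156],TF(-np.pi/2),step=.03)"
```

```text
t3.05 pos [0.489  0.0184 0.1607] x [ 0.002  0.    -1.   ] y [-0.002 -1.    -0.   ] F [-1.12 -0.17 -0.03] w1.001 q [-0.01 -0.01  2.09  0.    1.06  1.56]
n 1
[-0.002, -0.002, 0.0, 0.47, -0.26, 0.15, 1]
```

Good; close.

Request:
arm_command([
  [[0,0,0,0.5,-0.3,0.15,1],[0,0,0,0,0,0,0],[0,0,0,0,0,0,0],[0,0,0,0,0,0,0],[0,0,0,0,0,0,0],[0,0,0,0,0,0,0],[0,0,0,0,0,0,0]],
])

```text
time: 3.75
tool_pos: [0.49, 0.0212, 0.1591]
tcp_rot: [-2.231, 0.002, 2.211]
wrist_force: [0.4, -0.0, 0.2]
width: 0.406
```

```bash
python3 -c "
from h import *
st()
plan([.4875,.021,.30],TF(-np.pi/2),step=.03,grip=0)"
```

```text
t3.75 pos [0.49   0.0212 0.1591] x [ 0.009 -0.001 -1.   ] y [-0.001 -1.     0.001] F [ 0.39 -0.04  0.19] w0.406 q [-0.01 -0.01  2.1  -0.    1.05  1.56]
n 5
[-0.0, -0.002, -0.0, -2.82, 0.0, 0.02, 0]
[-0.0, -0.002, -0.0, -2.82, 0.0, 0.03, 0]
[-0.0, -0.002, -0.0, -2.82, 0.0, 0.03, 0]
[-0.0, -0.002, -0.0, -2.82, 0.0, 0.04, 0]
[-0.0, -0.002, -0.0, -2.82, 0.0, 0.04, 0]
```

Request:
arm_command([
  [[0,0,0,-1.0,0,0,0],[0,0,0,-2.0,0,0,0],[0,0,0,-3.0,0,0,0],[0,0,0,-3.0,0,0,0],[0,0,0,-3.0,0,0,0],[0,0,0,-3.0,0,0,0],[0,0,0,0,0,0,0]],
])

```text
time: 4.45
tool_pos: [0.4847, 0.0217, 0.3125]
tcp_rot: [-2.218, 0.001, 2.223]
wrist_force: [1.1, 0.0, -3.0]
width: 0.407
```

```bash
python3 -c "
from h import *
st()
p,d=bot.read_camera('side');cv2.imwrite('pics/s3.png',cv2.resize(p[120:300,250:430],None,fx=3,fy=3))
plan([.468,-.3285,.31],TF(-np.pi/2),step=.035,grip=0)"
```

```text
t4.45 pos [0.4847 0.0217 0.3125] x [-0.002  0.001 -1.   ] y [-0.001 -1.    -0.001] F [ 1.09  0.01 -2.95] w0.407 q [-0.01 -0.13  1.92  0.    1.36  1.56]
n 11
[-0.0, 0.001, 0.0, -0.0, 3.18, 0.14, 0]
[-0.0, 0.001, 0.0, -0.0, 3.18, 0.14, 0]
[-0.0, 0.001, 0.0, -0.0, 3.18, 0.14, 0]
[-0.0, 0.001, 0.0, -0.0, 3.18, 0.14, 0]
[-0.0, 0.001, 0.0, -0.0, 3.18, 0.14, 0]
[-0.0, 0.001, 0.0, -0.0, 3.18, 0.14, 0]
[-0.0, 0.001, 0.0, -0.0, 3.18, 0.14, 0]
[-0.0, 0.001, 0.0, -0.0, 3.18, 0.14, 0]
[-0.0, 0.001, 0.0, -0.0, 3.18, 0.14, 0]
[-0.0, 0.001, 0.0, -0.0, 3.18, 0.14, 0]
[-0.0, 0.001, 0.0, -0.0, 3.18, 0.14, 0]
```

View pics/s3.png

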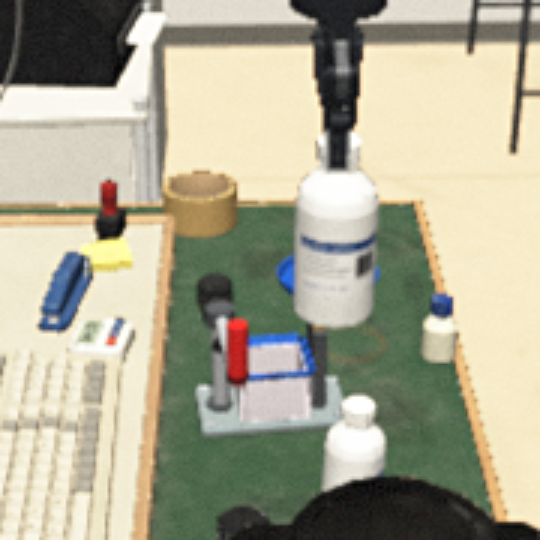

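The crop shows the bottle hanging upright from the gripper at crop px (335,245), clear of the carrier. I'll carry it across to the tray.

Request:
arm_command([
  [[0,0,0,0,1.0,0.1,0],[0,0,0,0,2.0,0.1,0],[0,0,0,0,3.0,0.1,0],[0,0,0,0,4.0,0.15,0],[0,0,0,0,4.0,0.15,0],[0,0,0,0,4.0,0.15,0],[0,0,0,0,4.0,0.15,0],[0,0,0,0,4.0,0.15,0],[0,0,0,0,3.0,0.15,0],[0,0,0,0,2.5,0.15,0]],
])

```text
time: 5.5
tool_pos: [0.4563, -0.3031, 0.2843]
tcp_rot: [-2.171, -0.021, 2.263]
wrist_force: [0.3, 0.1, -2.9]
width: 0.407
```

```bash
python3 -c "
from h import *
st()
plan([.468,-.3285,.31],TF(-np.pi/2),step=.035,grip=0)"
```

```text
t5.50 pos [ 0.4563 -0.3031  0.2843] x [-0.042  0.013 -0.999] y [ 0.006 -1.    -0.013] F [ 0.31  0.14 -2.89] w0.407 q [-0.62  0.03  1.81 -0.01  1.34  0.94]
n 2
[0.003, 0.021, 0.007, -1.32, 1.25, -0.53, 0]
[0.003, 0.021, 0.007, -1.3, 1.26, -0.56, 0]
```

Request:
arm_command([
  [[0,0.021,0.007,1.0,1.3,-0.5,0],[0,0.021,0.007,1.0,1.3,-0.6,0],[0,0,0,0,0,0,0],[0,0,0,0,0,0,0]],
])

```text
time: 5.9
tool_pos: [0.4595, -0.3331, 0.2525]
tcp_rot: [-2.202, -0.008, 2.232]
wrist_force: [-0.2, 0.2, -2.3]
width: 0.406
```

```bash
python3 -c "
from h import *
st()
i=bot.camera_info('wrist');p,d=bot.read_camera('wrist');cv2.imwrite('pics/w4.png',p)
plan([.468,-.3285,.18],TF(-np.pi/2),step=.02,grip=0)"
```

```text
t5.90 pos [ 0.4595 -0.3331  0.2525] x [-0.014  0.008 -1.   ] y [-0.001 -1.    -0.008] F [-0.2   0.19 -2.28] w0.406 q [-0.67  0.07  1.83 -0.    1.26  0.9 ]
n 4
[-0.0, 0.004, 0.002, 1.8, -0.1, -0.24, 0]
[-0.0, 0.004, 0.002, 1.8, -0.1, -0.23, 0]
[-0.0, 0.004, 0.002, 1.8, -0.1, -0.23, 0]
[-0.0, 0.004, 0.002, 1.8, -0.11, -0.22, 0]
```

View pics/w4.png

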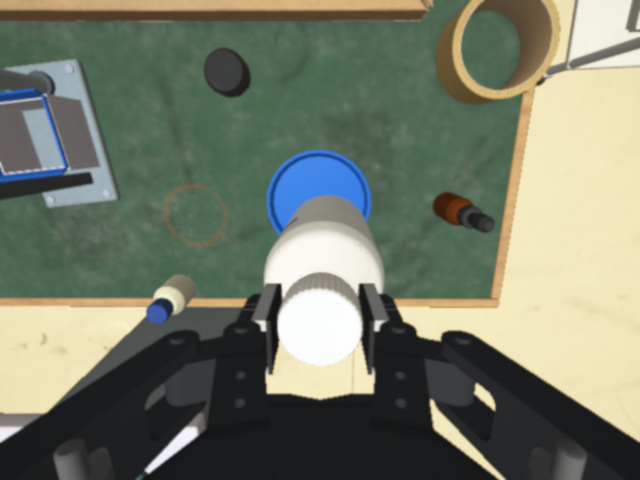

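The bottle hangs straight at px (320,318), in line with the tray at (318,195). Lowering it now.

Request:
arm_command([
  [[0,0.004,0.002,1.8,-0.1,-0.3,0],[0,0.004,0.002,1.8,-0.1,-0.3,0],[0,0.004,0.002,1.8,-0.1,-0.3,0],[0,0.004,0.002,1.6,-0.1,-0.3,0],[0,0,0,0,0,0,0]],
])

```text
time: 6.45
tool_pos: [0.4708, -0.3251, 0.1813]
tcp_rot: [2.222, 0.004, -2.218]
wrist_force: [-0.8, 0.3, -3.1]
width: 0.406
```

```bash
python3 -c "
from h import *
st()
plan([.468,-.3285,.165],TF(-np.pi/2),step=.01,grip=0)"
```

```text
t6.45 pos [ 0.4708 -0.3251  0.1813] x [ 0.001  0.001 -1.   ] y [ 0.003 -1.    -0.001] F [-0.8   0.25 -3.15] w0.406 q [-0.65  0.13  1.9   0.    1.11  0.92]
n 2
[0.002, -0.001, 0.0, 0.81, 0.17, 0.14, 0]
[0.002, -0.001, 0.0, 0.81, 0.17, 0.14, 0]
```

Request:
arm_command([
  [[0,0,0,0.7,0.15,0.1,0],[0,0,0,0.7,0.15,0.1,0],[0,0,0,0.3,0,0,0],[0,0,0,0.1,0,0,0]],
])

```text
time: 6.85
tool_pos: [0.4697, -0.3282, 0.1649]
tcp_rot: [2.222, 0.004, -2.214]
wrist_force: [-0.2, 0.8, -2.7]
width: 0.408
```

```bash
python3 -c "
from h import *
st()"
```

```text
t6.85 pos [ 0.4697 -0.3282  0.1649] x [ 0.004 -0.002 -1.   ] y [ 0.005 -1.     0.002] F [-0.18  0.78 -2.69] w0.408 q [-0.65  0.14  1.92  0.    1.08  0.91]
```

Request:
arm_command([
  [[0,0,0,0.2,0,0,0],[0,0,0,0.15,0,0,0]],
])

```text
time: 7.05
tool_pos: [0.4705, -0.329, 0.1631]
tcp_rot: [2.224, 0.002, -2.211]
wrist_force: [-0.3, 2.7, 6.2]
width: 0.401
```

Request:
arm_command([
  [[0,0,0,-0.1,0,0,0.6],[0,0,0,0,0,0,0.7],[0,0,0,0,0,0,0.9],[0,0,0,0,0,0,1],[0,0,0,-2,0,0,1],[0,0,0,-3,0,0,1],[0,0,0,-3,0,0,1],[0,0,0,-3,0,0,1]],
])

```text
time: 7.85
tool_pos: [0.4679, -0.3274, 0.2731]
tcp_rot: [2.219, 0.007, -2.221]
wrist_force: [-0.2, 0.3, 1.0]
width: 1.001
```

```bash
python3 -c "
from h import *
st()
i=bot.camera_info('wrist');p,d=bot.read_camera('wrist');cv2.imwrite('pics/w5.png',p);C=cloud(i,d)
z=C[...,2];m=(abs(z-.163)<.008)&(abs(C[...,0]-.47)<.04)&(abs(C[...,1]+.33)<.04)
P=C[m];print(m.sum(),np.median(P,0),P.min(0),P.max(0),cv2.minEnclosingCircle(P[:,:2].astype(np.float32)))
plan([.40,.15,.32],TF(-np.pi/2),step=.045)"
```

```text
t7.85 pos [ 0.4679 -0.3274  0.2731] x [-0.001  0.002 -1.   ] y [ 0.005 -1.    -0.002] F [-0.24  0.26  1.  ] w1.001 q [-0.65  0.06  1.81  0.    1.28  0.91]
1847 [ 0.46842821 -0.32971895  0.16074052] [ 0.44935275 -0.34716965  0.15510962] [ 0.48518892 -0.31194909  0.16298978] ((0.46716728806495667, -0.3298227787017822), 0.018124250695109367)
n 11
[0.0, -0.001, -0.0, -0.39, -4.36, 0.62, 1]
[0.0, -0.001, -0.0, -0.39, -4.36, 0.62, 1]
[0.0, -0.001, -0.0, -0.38, -4.36, 0.62, 1]
[0.0, -0.001, -0.0, -0.38, -4.36, 0.62, 1]
[0.0, -0.001, -0.0, -0.38, -4.36, 0.62, 1]
[0.0, -0.001, -0.0, -0.38, -4.36, 0.63, 1]
[0.0, -0.001, -0.0, -0.38, -4.36, 0.63, 1]
[0.0, -0.001, -0.0, -0.37, -4.36, 0.63, 1]
[0.0, -0.001, -0.0, -0.37, -4.36, 0.63, 1]
[0.0, -0.001, -0.0, -0.37, -4.36, 0.63, 1]
[0.0, -0.001, -0.0, -0.37, -4.36, 0.64, 1]
```

View pics/w5.png

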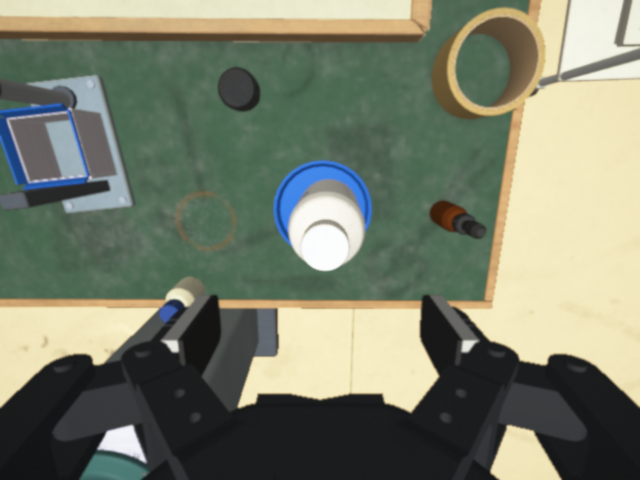

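Cap at px (325,245), top at 0.161 m and centre (0.467,-0.330), about 2 mm off the tray's centre, so the bottle is standing in the tray. On to the carton.

Request:
arm_command([
  [[0,0,0,-1,-4.4,0.5,1],[0,0,0,-0.5,-4.9,0.5,1],[0,0,0,-0.4,-4.9,0.5,1],[0,0,0,-0.4,-4.9,0.5,1],[0,0,0,-0.4,-4.9,0.5,1],[0,0,0,-0.4,-4.9,0.5,1],[0,0,0,-0.4,-4.9,0.5,1],[0,0,0,-0.4,-4.9,0.5,1],[0,0,0,-0.4,-4.9,0.5,1],[0,0,0,-0.4,-4.9,0.5,1]],
])

```text
time: 8.9
tool_pos: [0.4206, 0.1585, 0.3264]
tcp_rot: [2.246, -0.019, -2.196]
wrist_force: [1.1, -0.3, -0.0]
width: 0.996
```

```bash
python3 -c "
from h import *
st()
i=bot.camera_info('wrist');p,d=bot.read_camera('wrist');cv2.imwrite('pics/w6.png',p);C=cloud(i,d);np.save('pics/w6C.npy',C)
z=C[...,2];m=(abs(z-.088)<.005)&(abs(C[...,0]-.408)<.06)&(abs(C[...,1]-.27)<.06)
P=C[m];print(m.sum(),np.median(P,0),P.min(0),P.max(0),cv2.minAreaRect(P[:,:2].astype(np.float32)*1000))
"
```

```text
t8.90 pos [0.4206 0.1585 0.3264] x [ 0.023 -0.009 -1.   ] y [-0.008 -1.     0.009] F [ 1.11 -0.28 -0.01] w0.996 q [ 0.32 -0.23  1.97 -0.02  1.38  1.9 ]
2151 [0.40916656 0.26716351 0.08706786] [0.38235836 0.24212242 0.08304069] [0.43397    0.29373244 0.08954751] ((408.16595458984375, 267.91851806640625), (51.583648681640625, 51.60021209716797), 89.93805694580078)
```

View pics/w6.png

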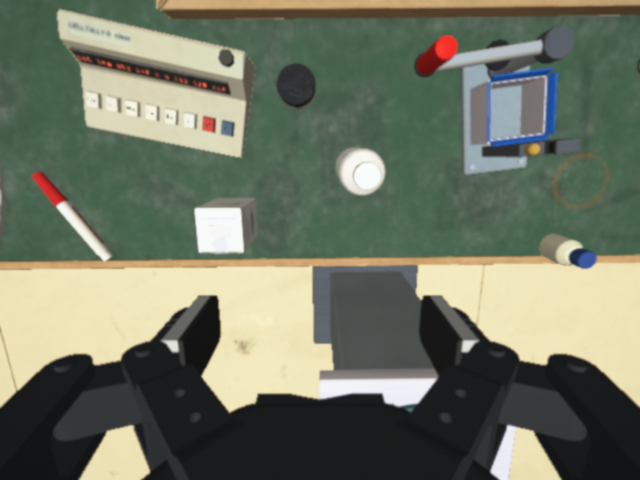

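Carton top at px (225,228); it measures (0.408,0.268), 51.6 mm square, yaw about 0, top 0.087 m. The small bottle at (360,172) and the black-topped canister at (296,85) are not what I want.

```bash
python3 -c "
from h import *
plan([.408,.268,.16],TF(-np.pi/2),step=.045)"
```

```text
n 5
[-0.001, -0.004, -0.0, 3.33, -2.05, 0.31, 1]
[-0.001, -0.004, -0.0, 3.33, -2.05, 0.3, 1]
[-0.001, -0.004, -0.0, 3.34, -2.05, 0.28, 1]
[-0.001, -0.004, -0.0, 3.34, -2.04, 0.26, 1]
[-0.001, -0.004, -0.0, 3.34, -2.04, 0.25, 1]
```

Request:
arm_command([
  [[0,-0.005,0,3.3,-2.1,0.3,1],[0,-0.005,0,3.3,-2.1,0.3,1],[0,-0.005,0,3.3,-2.1,0.3,1],[0,-0.005,0,3.3,-2.1,0.3,1],[0,-0.005,0,3.3,-2.1,0.2,1],[0,0,0,0,0,0,1],[0,0,0,0,0,0,1]],
])

```text
time: 9.65
tool_pos: [0.4088, 0.2791, 0.1596]
tcp_rot: [2.225, 0.011, -2.209]
wrist_force: [0.3, 0.4, 0.5]
width: 0.997
```

```bash
python3 -c "
from h import *
st()
i=bot.camera_info('wrist');p,d=bot.read_camera('wrist');cv2.imwrite('pics/w7.png',p);C=cloud(i,d)
z=C[...,2];m=(abs(z-.088)<.005)&(abs(C[...,0]-.408)<.06)&(abs(C[...,1]-.27)<.06)
P=C[m];print(m.sum(),np.median(P,0),P.min(0),P.max(0),cv2.minAreaRect(P[:,:2].astype(np.float32)*1000))
plan([.408,.268,.08],TF(-np.pi/2),step=.02)
"
```

```text
t9.65 pos [0.4088 0.2791 0.1596] x [ 0.007  0.001 -1.   ] y [ 0.009 -1.    -0.001] F [0.35 0.43 0.45] w0.997 q [ 0.55 -0.    2.08 -0.    1.05  2.11]
6610 [0.41000325 0.26792286 0.08714104] [0.38228543 0.24238144 0.08303865] [0.43418446 0.29349484 0.08963295] ((408.2462158203125, 267.913330078125), (51.07228469848633, 51.8664665222168), 89.87593841552734)
n 5
[0.002, -0.001, 0.0, 1.59, 0.22, 0.02, 1]
[0.002, -0.001, 0.0, 1.59, 0.22, 0.02, 1]
[0.002, -0.001, 0.0, 1.59, 0.22, 0.02, 1]
[0.002, -0.001, 0.0, 1.59, 0.22, 0.02, 1]
[0.002, -0.001, 0.0, 1.59, 0.22, 0.01, 1]
```

View pics/w7.png

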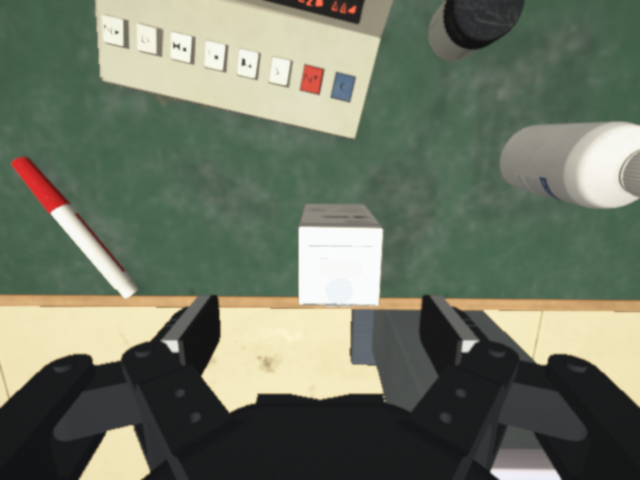

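Request:
arm_command([
  [[0.006,0,0,0.5,0.9,0,1],[0.002,0,0,2.0,0.2,0,1],[0,0,0,2.0,0.1,0,1],[0,0,0,2.0,0.1,0,1],[0,0,0,1.0,0,0,1],[0,0,0,0,0,0,1]],
])

```text
time: 10.3
tool_pos: [0.4181, 0.2623, 0.0929]
tcp_rot: [-2.242, -0.003, 2.185]
wrist_force: [-0.3, 0.7, 0.5]
width: 1.0
```

```bash
python3 -c "
from h import *
st()
plan([.408,.268,.079],TF(-np.pi/2),step=.02)
"
```

```text
t10.30 pos [0.4181 0.2623 0.0929] x [ 0.025  0.009 -1.   ] y [-0.006 -1.    -0.009] F [-0.25  0.66  0.55] w1.000 q [ 0.51  0.07  2.15 -0.01  0.89  2.09]
n 1
[-0.006, -0.025, 0.009, 1.37, -0.55, 1.05, 1]
```

Request:
arm_command([
  [[-0.006,-0.025,0.009,1.0,-0.5,1.0,1],[0,0,0,0,0,0,1]],
])

```text
time: 10.5
tool_pos: [0.4093, 0.2676, 0.0843]
tcp_rot: [-2.222, 0.001, 2.218]
wrist_force: [-0.4, -0.3, -0.5]
width: 1.0
```

```bash
python3 -c "
from h import *
st()
plan([.408,.268,.079],TF(-np.pi/2),step=.02)
"
```

```text
t10.50 pos [0.4093 0.2676 0.0843] x [ 0.002  0.001 -1.   ] y [-0.002 -1.    -0.001] F [-0.35 -0.33 -0.51] w1.000 q [0.53 0.09 2.15 0.   0.9  2.1 ]
n 1
[-0.002, -0.002, 0.001, 0.53, -0.04, 0.13, 1]
```

Request:
arm_command([
  [[0,0,0,0.6,0,0.15,1],[0,0,0,0,0,0,1],[0,0,0,0,0,0,0],[0,0,0,0,0,0,0],[0,0,0,0,0,0,0],[0,0,0,0,0,0,0],[0,0,0,0,0,0,0]],
], newtons=40)

```text
time: 11.2
tool_pos: [0.409, 0.269, 0.0799]
tcp_rot: [-2.225, -0.003, 2.215]
wrist_force: [-0.1, -0.8, -0.0]
width: 0.583
```

```bash
python3 -c "
from h import *
st()
p,d=bot.read_camera('scene');cv2.imwrite('pics/s8.png',cv2.resize(p[230:400,200:400],None,fx=3.5,fy=3.5))
"
```

```text
t11.20 pos [0.409  0.269  0.0799] x [ 0.005  0.003 -1.   ] y [-0.    -1.    -0.003] F [-0.09 -0.79 -0.04] w0.583 q [ 0.53  0.09  2.16 -0.    0.89  2.1 ]
```

View pics/s8.png

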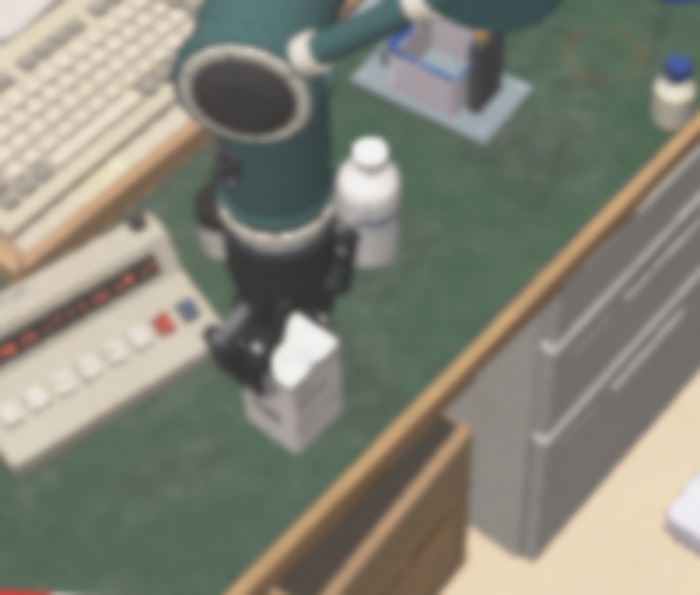

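Request:
arm_command([
  [[0,0,0,-1,0,0,0],[0,0,0,-2.5,0,0,0],[0,0,0,-3.5,0,0,0],[0,0,0,-4,0,0,0],[0,0,0,-4,0,0,0],[0,0,0,-3.5,0,0,0],[0,0,0,-1.5,0,0,0],[0,0,0,0,0,0,0]],
])

```text
time: 12.05
tool_pos: [0.4058, 0.2672, 0.2897]
tcp_rot: [-2.222, -0.0, 2.22]
wrist_force: [0.5, 1.0, -1.1]
width: 0.583
```

```bash
python3 -c "
from h import *
st()
plan([.5355,-.0615,.27],TF(np.radians(-83.5)),step=.04,grip=0)
"
```

```text
t12.05 pos [0.4058 0.2672 0.2897] x [ 0.001  0.001 -1.   ] y [-0.    -1.    -0.001] F [ 0.49  0.99 -1.12] w0.583 q [ 0.53 -0.12  1.95  0.    1.31  2.1 ]
n 9
[-0.013, -0.0, 0.0, 0.22, 3.65, -1.44, 0]
[-0.013, -0.0, 0.0, 0.22, 3.67, -1.4, 0]
[-0.013, -0.0, 0.0, 0.22, 3.69, -1.35, 0]
[-0.013, -0.0, 0.0, 0.22, 3.7, -1.3, 0]
[-0.013, -0.0, 0.0, 0.22, 3.72, -1.26, 0]
[-0.013, -0.0, 0.0, 0.22, 3.74, -1.21, 0]
[-0.013, -0.0, 0.0, 0.22, 3.75, -1.16, 0]
[-0.013, -0.0, 0.0, 0.22, 3.76, -1.11, 0]
[-0.013, -0.0, 0.0, 0.22, 3.78, -1.07, 0]
```

Request:
arm_command([
  [[-0.012,0,0,0,1.5,-0.6,0],[-0.012,0,0,0,3.0,-1.2,0],[-0.012,0,0,0,3.7,-1.4,0],[-0.012,0,0,0,3.7,-1.3,0],[-0.012,0,0,0,3.7,-1.3,0],[-0.012,0,0,0,3.7,-1.2,0],[-0.012,0,0,0,3.7,-1.2,0],[-0.012,0,0,0,3.7,-1.2,0],[-0.012,0,0,0,3.0,-1.1,0],[0,0,0,0,1.5,-0.6,0]],
])

```text
time: 13.05
tool_pos: [0.5315, -0.0473, 0.278]
tcp_rot: [2.147, 0.132, -2.176]
wrist_force: [-0.5, 0.6, -1.8]
width: 0.576
```

```bash
python3 -c "
from h import *
st()
plan([.5355,-.0615,.22],TF(np.radians(-83.5)),step=.025,grip=0)
"
```

```text
t13.05 pos [ 0.5315 -0.0473  0.278 ] x [-0.013  0.003 -1.   ] y [ 0.118 -0.993 -0.004] F [-0.46  0.6  -1.76] w0.576 q [-0.14 -0.01  1.87  0.    1.3   1.32]
n 3
[0.002, 0.004, 0.001, 1.93, 0.49, -0.1, 0]
[0.002, 0.004, 0.001, 1.93, 0.49, -0.1, 0]
[0.002, 0.004, 0.001, 1.93, 0.49, -0.09, 0]
```

Request:
arm_command([
  [[0,0.004,0,1.9,0.5,-0.1,0],[0,0.004,0,1.9,0.5,-0.1,0],[0,0.004,0,1.9,0.5,-0.1,0],[0,0,0,0,0,0,0]],
])

```text
time: 13.45
tool_pos: [0.5344, -0.0634, 0.2153]
tcp_rot: [2.159, 0.13, -2.173]
wrist_force: [-0.3, 0.3, -1.3]
width: 0.581
```

```bash
python3 -c "
from h import *
st()
i=bot.camera_info('wrist');p,d=bot.read_camera('wrist');cv2.imwrite('pics/w9.png',p);C=cloud(i,d)
z=C[...,2];s=np.array(bot.read_state()['tool_pos'])
hsv=cv2.cvtColor(p,cv2.COLOR_BGR2HSV);zt=s[2]+.008
m=(abs(z-zt)<.007)&(hsv[...,1]<60)&(hsv[...,2]>120)&(abs(C[...,0]-s[0])<.05)&(abs(C[...,1]-s[1])<.05)
P=C[m];print(m.sum(),np.median(P,0),P.min(0),P.max(0),cv2.minAreaRect(P[:,:2].astype(np.float32)*1000))
p,d=bot.read_camera('side');cv2.imwrite('pics/s9.png',cv2.resize(p[120:290,250:430],None,fx=3.3,fy=3.3,interpolation=cv2.INTER_CUBIC))
plan([.5355,-.0615,.17],TF(np.radians(-83.5)),step=.025,grip=0)
"
```

```text
t13.45 pos [ 0.5344 -0.0634  0.2153] x [-0.007  0.006 -1.   ] y [ 0.113 -0.994 -0.007] F [-0.34  0.32 -1.26] w0.581 q [-0.17  0.04  1.93  0.01  1.18  1.29]
16081 [ 0.53756829 -0.06255839  0.22304806] [ 0.50689981 -0.09085011  0.21788162] [ 0.56242483 -0.03434096  0.23177877] ((533.9439697265625, -63.506263732910156), (52.40858459472656, 56.123165130615234), 6.306526184082031)
n 2
[0.0, 0.001, 0.003, 2.43, -0.08, 0.03, 0]
[0.0, 0.001, 0.003, 2.43, -0.08, 0.03, 0]
```

View pics/w9.png

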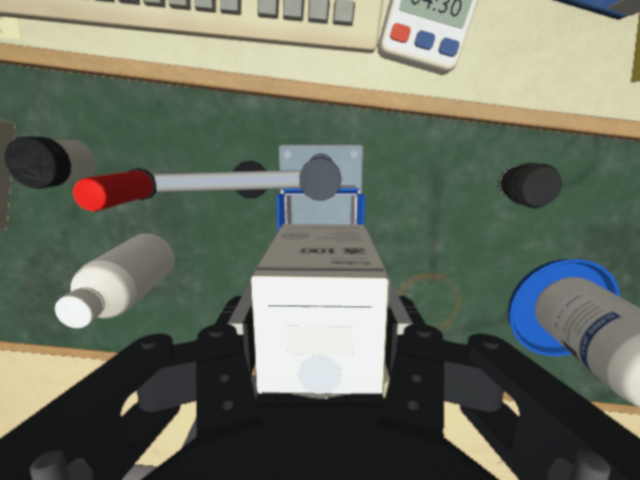

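View pics/s9.png

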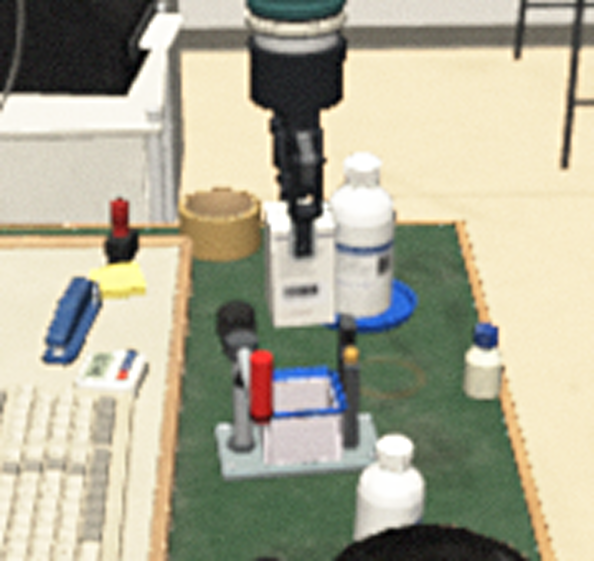

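The carton is square with the well (carton px 253-387, lips px 276-366, both centred near 320), and the side view shows it hanging upright over the carrier. The bottle is standing in the tray.

Request:
arm_command([
  [[0,0,0.003,2.4,-0.1,0,0],[0,0,0.003,2.4,-0.1,0,0],[0,0,0,0.9,0,0,0],[0,0,0,0,0,0,0],[0,0,0,0,0,0,0]],
])

```text
time: 14.05
tool_pos: [0.5407, -0.0591, 0.1677]
tcp_rot: [2.171, 0.124, -2.15]
wrist_force: [-0.6, -0.7, -1.5]
width: 0.582
```

```bash
python3 -c "
from h import *
st()
plan([.5355,-.062,.135],TF(np.radians(-83.5)),step=.01,grip=0)
"
```

```text
t14.05 pos [ 0.5407 -0.0591  0.1677] x [ 0.01  -0.001 -1.   ] y [ 0.116 -0.993  0.002] F [-0.57 -0.71 -1.49] w0.582 q [-0.15  0.08  1.98  0.    1.07  1.3 ]
n 4
[0.001, -0.002, -0.001, 0.82, 0.05, 0.15, 0]
[0.001, -0.002, -0.001, 0.82, 0.05, 0.14, 0]
[0.001, -0.002, -0.001, 0.82, 0.06, 0.14, 0]
[0.001, -0.002, -0.001, 0.82, 0.06, 0.14, 0]
```

Request:
arm_command([
  [[0,-0.008,0,0.7,0.2,0.5,0],[0,0,0,0.5,0.1,0.2,0],[0,0,0,0,0,0,0]],
])

```text
time: 14.35
tool_pos: [0.5358, -0.0635, 0.1582]
tcp_rot: [2.166, 0.122, -2.153]
wrist_force: [-0.7, -0.0, -1.9]
width: 0.585
```

```bash
python3 -c "
from h import *
st()
plan([.5355,-.062,.135],TF(np.radians(-83.5)),step=.01,grip=0)
"
```

```text
t14.35 pos [ 0.5358 -0.0635  0.1582] x [ 0.006 -0.003 -1.   ] y [ 0.116 -0.993  0.004] F [-0.71 -0.04 -1.93] w0.585 q [-0.16  0.09  2.   -0.    1.05  1.29]
n 3
[0.001, -0.002, -0.001, 0.77, -0.05, 0.01, 0]
[0.001, -0.002, -0.001, 0.77, -0.05, 0.01, 0]
[0.001, -0.002, -0.001, 0.77, -0.05, 0.0, 0]
```

Request:
arm_command([
  [[0,-0.004,0,0.7,-0.1,0.05,0],[0,-0.002,0,0.7,-0.05,0.05,0],[0,0,0,0,0,0,0]],
])

```text
time: 14.65
tool_pos: [0.5348, -0.0624, 0.1437]
tcp_rot: [2.161, 0.121, -2.159]
wrist_force: [0.1, 0.7, -0.8]
width: 0.581
```

```bash
python3 -c "
from h import *
st()
i=bot.camera_info('wrist');p,d=bot.read_camera('wrist');cv2.imwrite('pics/w10.png',p)
plan([.5355,-.062,.125],TF(np.radians(-83.5)),step=.01,grip=0)
"
```

```text
t14.65 pos [ 0.5348 -0.0624  0.1437] x [ 0.001 -0.004 -1.   ] y [ 0.116 -0.993  0.004] F [ 0.09  0.66 -0.85] w0.581 q [-0.16  0.1   2.01 -0.    1.03  1.3 ]
n 2
[0.001, -0.001, -0.002, 0.95, -0.02, -0.02, 0]
[0.001, -0.001, -0.002, 0.95, -0.02, -0.02, 0]
```

View pics/w10.png

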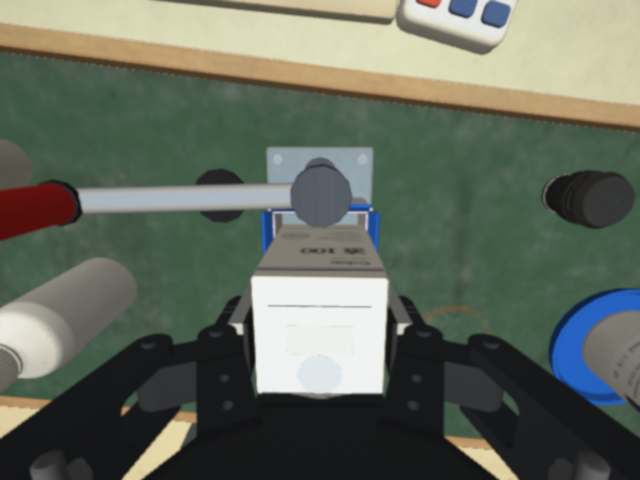

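Carton bottom is level with the lips and centred between them (lips px 264-379, carton centre 320). Continuing down.

Request:
arm_command([
  [[0,-0.002,-0.001,0.8,0,0.05,0],[0,-0.001,0,0.8,0,0.05,0],[0,0,0,0,0,0,0]],
])

```text
time: 15.0
tool_pos: [0.5342, -0.0626, 0.1267]
tcp_rot: [2.158, 0.122, -2.162]
wrist_force: [0.0, 0.4, -1.1]
width: 0.58
```

```bash
python3 -c "
from h import *
st()
plan([.5355,-.062,.1],TF(np.radians(-83.5)),step=.01,grip=0)
"
```

```text
t15.00 pos [ 0.5342 -0.0626  0.1267] x [-0.002 -0.003 -1.   ] y [ 0.116 -0.993  0.003] F [ 0.    0.44 -1.1 ] w0.580 q [-0.16  0.12  2.02 -0.    1.    1.3 ]
n 3
[0.001, 0.001, -0.001, 0.89, -0.02, -0.05, 0]
[0.001, 0.001, -0.001, 0.89, -0.02, -0.05, 0]
[0.001, 0.001, -0.001, 0.89, -0.02, -0.05, 0]
```

Request:
arm_command([
  [[0,0,0,0.8,0,-0.05,0],[0,0,0,0.8,0,-0.05,0],[0,0,0,0.6,0,0,0],[0,0,0,0,0,0,0]],
])

```text
time: 15.4
tool_pos: [0.535, -0.0625, 0.1023]
tcp_rot: [2.157, 0.122, -2.163]
wrist_force: [-0.1, 0.3, -1.7]
width: 0.584
```

```bash
python3 -c "
from h import *
st()
plan([.5355,-.062,.091],TF(np.radians(-83.5)),step=.01,grip=0)
"
```

```text
t15.40 pos [ 0.535  -0.0625  0.1023] x [-0.002 -0.003 -1.   ] y [ 0.116 -0.993  0.003] F [-0.06  0.28 -1.72] w0.584 q [-0.16  0.15  2.04 -0.    0.95  1.3 ]
n 2
[0.001, 0.001, -0.001, 0.56, -0.02, -0.03, 0]
[0.001, 0.001, -0.001, 0.56, -0.02, -0.03, 0]
```

Request:
arm_command([
  [[0,0,0,0.5,0,0,0],[0,0,0,0.4,0,0,0],[0,0,0,0.2,0,0,0],[0,0,0,0.1,0,0,0]],
])

```text
time: 15.8
tool_pos: [0.5355, -0.0626, 0.09]
tcp_rot: [2.158, 0.122, -2.162]
wrist_force: [-2.3, -0.2, 7.6]
width: 0.579
```

Request:
arm_command([
  [[0,0,0,-0.1,0,0,0.7],[0,0,0,0,0,0,0.8],[0,0,0,0,0,0,1],[0,0,0,0,0,0,1],[0,0,0,-1.5,0,0,1],[0,0,0,-3,0,0,1],[0,0,0,-3.5,0,0,1],[0,0,0,-3.5,0,0,1],[0,0,0,-3.5,0,0,1],[0,0,0,0,0,0,1]],
])

```text
time: 16.8
tool_pos: [0.536, -0.0621, 0.2525]
tcp_rot: [2.161, 0.121, -2.158]
wrist_force: [0.5, 0.4, -0.1]
width: 1.001
```

```bash
python3 -c "
from h import *
st()
i=bot.camera_info('wrist');p,d=bot.read_camera('wrist');cv2.imwrite('pics/w11.png',p);C=cloud(i,d)
z=C[...,2];hsv=cv2.cvtColor(p,cv2.COLOR_BGR2HSV)
m=(abs(z-.098)<.006)&(hsv[...,1]<60)&(abs(C[...,0]-.535)<.04)&(abs(C[...,1]+.062)<.04)
P=C[m];print(m.sum(),np.median(P,0),P.min(0),P.max(0),cv2.minAreaRect(P[:,:2].astype(np.float32)*1000))
red=((hsv[...,0]<8)|(hsv[...,0]>172))&(hsv[...,1]>140)&(C[...,0]>.5)&(C[...,1]<.12)&(C[...,1]>-.1)
m=red&(z>.158)&(z<.172);P=C[m];print('handle',m.sum(),np.median(P,0),cv2.minEnclosingCircle(P[:,:2].astype(np.float32)))
"
```

```text
t16.80 pos [ 0.536  -0.0621  0.2525] x [ 0.002 -0.004 -1.   ] y [ 0.116 -0.993  0.004] F [ 0.47  0.41 -0.11] w1.001 q [-0.16  0.01  1.9  -0.    1.24  1.3 ]
3644 [ 0.53537485 -0.06498792  0.09713048] [ 0.4950817  -0.09203496  0.09201516] [ 0.56314675 -0.03654405  0.10393029] ((527.9684448242188, -65.45136260986328), (65.80801391601562, 51.11138153076172), 6.617120742797852)
handle 697 [0.56689917 0.05814487 0.16360144] ((0.566271185874939, 0.059297334402799606), 0.008952895179390907)
```

View pics/w11.png

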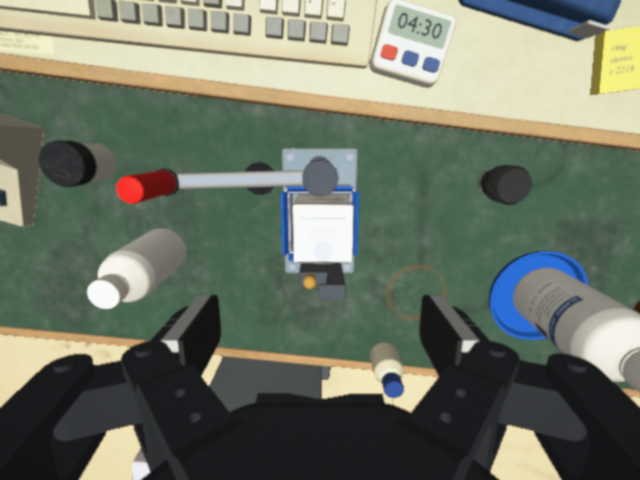

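Carton top at 0.097 m (px 325,230), square in the well and let go. Next is the handle: red top at px (131,188), world (0.566,0.059).

```bash
python3 -c "
from h import *
plan([.5665,.059,.25],TF(np.radians(6.5)),step=.045,ms=.145,grip=1)
"
```

```text
n 11
[-0.143, 0.0, -0.0, -0.0, -1.06, -0.41, 1]
[-0.143, 0.0, -0.0, -0.0, -0.99, -0.56, 1]
[-0.143, 0.0, -0.0, -0.0, -0.9, -0.69, 1]
[-0.143, 0.0, -0.0, -0.0, -0.79, -0.81, 1]
[-0.143, 0.0, -0.0, -0.0, -0.67, -0.92, 1]
[-0.143, 0.0, -0.0, -0.0, -0.53, -1.0, 1]
[-0.143, 0.0, -0.0, -0.0, -0.38, -1.07, 1]
[-0.143, 0.0, -0.0, -0.0, -0.23, -1.11, 1]
[-0.143, 0.0, -0.0, -0.0, -0.07, -1.13, 1]
[-0.143, 0.0, -0.0, -0.0, 0.1, -1.13, 1]
[-0.143, 0.0, -0.0, 0.0, 0.26, -1.11, 1]
```

Request:
arm_command([
  [[-0.143,0,0,0,-1.1,-0.4,1],[-0.143,0,0,0,-1.0,-0.55,1],[-0.143,0,0,0,-0.9,-0.7,1],[-0.143,0,0,0,-0.8,-0.8,1],[-0.143,0,0,0,-0.7,-0.9,1],[-0.143,0,0,0,-0.5,-1.0,1],[-0.143,0,0,0,-0.4,-1.1,1],[-0.143,0,0,0,-0.2,-1.1,1],[-0.143,0,0,0,-0.1,-1.1,1],[-0.143,0,0,0,0.1,-1.1,1]],
])

```text
time: 17.85
tool_pos: [0.5531, 0.0515, 0.242]
tcp_rot: [1.176, 1.234, -1.202]
wrist_force: [0.3, -0.7, -0.6]
width: 1.0
```

```bash
python3 -c "
from h import *
st()
plan([.5665,.059,.20],TF(np.radians(6.5)),step=.02,ms=.145,grip=.8)
"
```

```text
t17.85 pos [0.5531 0.0515 0.242 ] x [-0.018 -0.004 -1.   ] y [ 0.999  0.03  -0.018] F [ 0.33 -0.66 -0.59] w1.000 q [ 0.05  0.06  1.86 -0.    1.24  0.02]
n 3
[-0.028, 0.001, 0.006, 1.39, 0.48, -0.24, 0.8]
[-0.028, 0.001, 0.006, 1.39, 0.48, -0.23, 0.8]
[-0.028, 0.001, 0.006, 1.4, 0.48, -0.21, 0.8]
```

Request:
arm_command([
  [[-0.028,0,0.006,1.2,0.5,-0.2,0.8],[-0.028,0,0.006,1.2,0.5,-0.2,0.8],[-0.02,0,0.006,1.2,0.5,-0.2,0.8],[0,0,0,0,0,0,0.8]],
])

```text
time: 18.25
tool_pos: [0.5658, 0.0589, 0.1993]
tcp_rot: [1.125, 1.26, -1.134]
wrist_force: [-1.1, 0.8, 0.2]
width: 0.797
```

```bash
python3 -c "
from h import *
st()
i=bot.camera_info('wrist');p,d=bot.read_camera('wrist');cv2.imwrite('pics/w12.png',p)
plan([.5665,.059,.155],TF(np.radians(6.5)),step=.02,ms=.145,grip=.8)
"
```

```text
t18.25 pos [0.5658 0.0589 0.1993] x [-0.005 -0.003 -1.   ] y [ 0.994  0.108 -0.005] F [-1.06  0.84  0.18] w0.797 q [ 0.06  0.11  1.89 -0.    1.15 -0.05]
n 3
[-0.002, 0.001, 0.001, 1.5, 0.03, -0.01, 0.8]
[-0.002, 0.001, 0.001, 1.5, 0.02, -0.01, 0.8]
[-0.002, 0.001, 0.001, 1.5, 0.02, -0.01, 0.8]
```

View pics/w12.png

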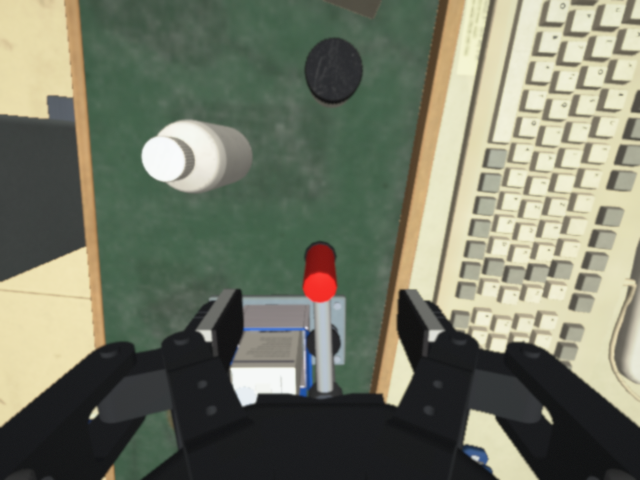

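The handle at px (320,285) is midway between the fingers at (225,320) and (415,320). I'll lower around it and narrow the jaws.

Request:
arm_command([
  [[0,0,0,1.5,0,0,0.8],[0,0,0,1.5,0,0,0.8],[0,0,0,1.4,0,0,0.8],[0,0,0,0,0,0,0.4],[0,0,0,0,0,0,0.4]],
], newtons=20)

```text
time: 18.8
tool_pos: [0.5653, 0.0575, 0.1516]
tcp_rot: [1.127, 1.258, -1.137]
wrist_force: [0.0, 0.3, -0.3]
width: 0.475
```

```bash
cat >> h.py <<'E'
H=np.array([.5827,-.0566]);CY=np.radians(6.5)
def arc(a,lead=.008):
    c,s=np.cos(CY),np.sin(CY);Q=np.array([[c,-s],[s,c]])
    h=H+Q@(.118*np.array([-np.cos(a),np.sin(a)]));t=Q@np.array([-np.sin(a),-np.cos(a)])
    return h+lead*t, CY+np.pi/2-a
def arcplan(a0,a1,da=.12,z=.156,lead=.008,grip=.4):
    s=bot.read_state();p=np.array(s["tool_pos"]);Rc=R.from_rotvec(s["tcp_rot"]).as_matrix()
    n=int(np.ceil((a0-a1)/da))
    for k in range(1,n+1):
        a=a0+(a1-a0)*k/n;q,y=arc(a,lead);q=np.array([*q,z]);T=TF(y)
        rv=R.from_matrix(Rc.T@T).as_rotvec();sh=Rc.T@(q-p)*100
        print("a%.2f"%a,np.round(rv,3).tolist(),np.round(sh,2).tolist(),grip);p,Rc=q,T
E
python3 -c "
from h import *
st();print(arc(1.56),arc(0))
arcplan(1.56,.6)
"
```

```text
t18.80 pos [0.5653 0.0575 0.1516] x [-0.005 -0.003 -1.   ] y [ 0.995  0.104 -0.006] F [ 0.    0.26 -0.26] w0.475 q [ 0.06  0.15  1.93 -0.    1.06 -0.04]
(array([0.56013871, 0.05949905]), np.float64(0.12424272817452797)) (array([ 0.46636415, -0.07790655]), np.float64(1.684242728174528))
a1.45 [-0.127, 0.002, 0.006] [-0.43, -1.75, -0.08] 0.4
a1.35 [-0.107, 0.0, 0.0] [0.0, -1.25, 0.15] 0.4
a1.24 [-0.107, 0.0, 0.0] [0.0, -1.25, 0.15] 0.4
a1.13 [-0.107, 0.0, 0.0] [0.0, -1.25, 0.15] 0.4
a1.03 [-0.107, 0.0, 0.0] [0.0, -1.25, 0.15] 0.4
a0.92 [-0.107, 0.0, 0.0] [0.0, -1.25, 0.15] 0.4
a0.81 [-0.107, 0.0, 0.0] [0.0, -1.25, 0.15] 0.4
a0.71 [-0.107, 0.0, 0.0] [0.0, -1.25, 0.15] 0.4
a0.60 [-0.107, 0.0, 0.0] [0.0, -1.25, 0.15] 0.4
```

Request:
arm_command([
  [[-0.12,0,0.006,-0.4,-1.7,-0.1,0.4],[-0.107,0,0,0,-1.25,0.15,0.4],[-0.107,0,0,0,-1.25,0.15,0.4],[-0.107,0,0,0,-1.25,0.15,0.4]],
])

```text
time: 19.2
tool_pos: [0.5162, 0.0405, 0.1575]
tcp_rot: [0.787, 1.418, -0.784]
wrist_force: [0.8, 0.1, 0.3]
width: 0.401
```

```bash
python3 -c "
from h import *
st()
s=bot.read_state();v=np.array(s['tool_pos'])[:2]-H;c,sn=np.cos(CY),np.sin(CY);w=np.array([[c,sn],[-sn,c]])@v;print('r',np.hypot(*w),'ang',np.arctan2(w[1],-w[0]))
arcplan(1.13,.4)
"
```

```text
t19.20 pos [0.5162 0.0405 0.1575] x [ 0.006 -0.001 -1.   ] y [0.846 0.533 0.004] F [0.82 0.12 0.28] w0.401 q [ 0.03  0.05  2.04 -0.    1.05 -0.53]
r 0.1177075601958231 ang 1.083679748788107
a1.03 [-0.097, 0.005, -0.004] [0.14, -1.48, 0.09] 0.4
a0.92 [-0.104, 0.0, 0.0] [0.0, -1.22, 0.15] 0.4
a0.82 [-0.104, 0.0, 0.0] [0.0, -1.22, 0.15] 0.4
a0.71 [-0.104, 0.0, 0.0] [0.0, -1.22, 0.15] 0.4
a0.61 [-0.104, 0.0, 0.0] [0.0, -1.22, 0.15] 0.4
a0.50 [-0.104, 0.0, 0.0] [0.0, -1.22, 0.15] 0.4
a0.40 [-0.104, 0.0, 0.0] [0.0, -1.22, 0.15] 0.4
```

Request:
arm_command([
  [[-0.1,0.004,0,0.1,-1.4,0.1,0.4],[-0.104,0,0,0,-1.25,0.15,0.4],[-0.104,0,0,0,-1.25,0.15,0.4],[-0.104,0,0,0,-1.25,0.15,0.4],[-0.104,0,0,0,-1.25,0.15,0.4]],
])

```text
time: 19.7
tool_pos: [0.4763, -0.0089, 0.1601]
tcp_rot: [0.372, 1.528, -0.363]
wrist_force: [1.5, 0.8, -0.6]
width: 0.398
```

```bash
python3 -c "
from h import *
st()
s=bot.read_state();v=np.array(s['tool_pos'])[:2]-H;c,sn=np.cos(CY),np.sin(CY);w=np.array([[c,sn],[-sn,c]])@v;print('r',np.hypot(*w),'ang',np.arctan2(w[1],-w[0]))
i=bot.camera_info('wrist');p,d=bot.read_camera('wrist');cv2.imwrite('pics/w13.png',p)
arcplan(.61,.1,da=.1)
"
```

```text
t19.70 pos [ 0.4763 -0.0089  0.1601] x [ 0.012  0.003 -1.   ] y [0.452 0.892 0.008] F [ 1.45  0.83 -0.6 ] w0.398 q [-0.07 -0.04  2.12  0.    1.05 -1.18]
r 0.11660904018506761 ang 0.5348947430046067
a0.53 [-0.054, 0.009, -0.006] [0.4, -0.77, -0.08] 0.4
a0.44 [-0.085, 0.0, 0.0] [0.0, -1.0, 0.11] 0.4
a0.35 [-0.085, 0.0, 0.0] [0.0, -1.0, 0.11] 0.4
a0.27 [-0.085, 0.0, 0.0] [0.0, -1.0, 0.11] 0.4
a0.18 [-0.085, 0.0, 0.0] [0.0, -1.0, 0.11] 0.4
a0.10 [-0.085, 0.0, 0.0] [0.0, -1.0, 0.11] 0.4
```

View pics/w13.png

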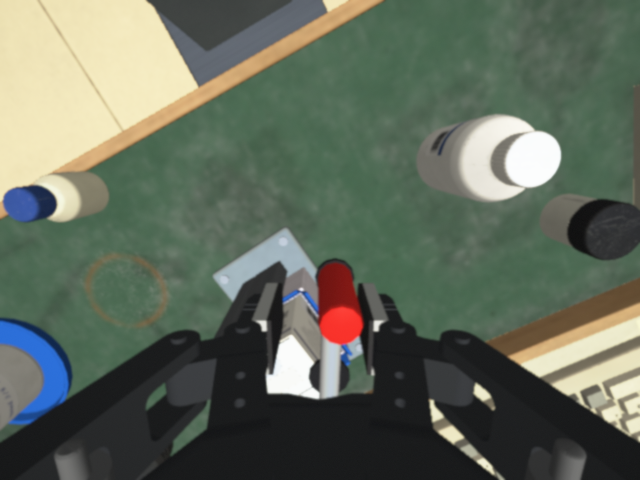

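The handle (px 342,300) is riding against the trailing finger, the bar is following, and the carton is in place below. Continuing.

Request:
arm_command([
  [[-0.06,0.009,-0.004,0.4,-0.8,0,0.4],[-0.085,0,0,0.05,-1.0,0.1,0.4],[-0.085,0,0,0.05,-1.0,0.1,0.4],[-0.085,0,0,0.05,-1.0,0.1,0.4],[-0.085,0,0,0,-1.0,0.1,0.4]],
])

```text
time: 20.25
tool_pos: [0.4671, -0.0568, 0.1577]
tcp_rot: [0.051, 1.562, -0.046]
wrist_force: [-0.9, 0.6, -0.8]
width: 0.397
```

```bash
python3 -c "
from h import *
st()
s=bot.read_state();v=np.array(s['tool_pos'])[:2]-H;c,sn=np.cos(CY),np.sin(CY);w=np.array([[c,sn],[-sn,c]])@v;print('r',np.hypot(*w),'ang',np.arctan2(w[1],-w[0]))
arcplan(.18,-.03,da=.06)
"
```

```text
t20.25 pos [ 0.4671 -0.0568  0.1577] x [ 0.008  0.003 -1.   ] y [0.062 0.998 0.004] F [-0.94  0.63 -0.81] w0.397 q [-0.18 -0.05  2.13  0.01  1.05 -1.69]
r 0.11561027582020938 ang 0.11209900651524239
a0.13 [-0.048, 0.008, -0.004] [0.16, -0.63, -0.21] 0.4
a0.07 [-0.052, 0.0, 0.0] [0.0, -0.62, 0.06] 0.4
a0.02 [-0.052, 0.0, 0.0] [0.0, -0.62, 0.06] 0.4
a-0.03 [-0.053, 0.0, 0.0] [0.0, -0.62, 0.06] 0.4
```

Request:
arm_command([
  [[-0.048,0.005,0,0.1,-0.65,-0.1,0.4],[-0.052,0,0,0,-0.65,0,0.4],[-0.052,0,0,0,-0.65,0.05,0.4]],
])

```text
time: 20.55
tool_pos: [0.4684, -0.0743, 0.1582]
tcp_rot: [-0.063, 1.562, 0.076]
wrist_force: [-0.1, 0.7, 0.1]
width: 0.398
```

```bash
python3 -c "
from h import *
st()
s=bot.read_state();v=np.array(s['tool_pos'])[:2]-H;c,sn=np.cos(CY),np.sin(CY);w=np.array([[c,sn],[-sn,c]])@v;print('r',np.hypot(*w),'ang',np.arctan2(w[1],-w[0]))
arcplan(0,-.03,da=.06)
"
```

```text
t20.55 pos [ 0.4684 -0.0743  0.1582] x [ 0.008  0.009 -1.   ] y [-0.088  0.996  0.008] F [-0.09  0.72  0.1 ] w0.398 q [-0.22 -0.04  2.13  0.01  1.05 -1.88]
r 0.11562528088278684 ang -0.03983461200116307
a-0.03 [-0.055, 0.009, -0.008] [0.21, -0.7, -0.2] 0.4
```

Request:
arm_command([
  [[0,0,0,0.1,-0.5,0,0.4],[0,0,0,0,-0.4,0,0.4]],
])

```text
time: 20.75
tool_pos: [0.4693, -0.0796, 0.1577]
tcp_rot: [-0.05, 1.562, 0.077]
wrist_force: [-1.6, 22.1, 2.5]
width: 0.402
```

```bash
python3 -c "
from h import *
st()
i=bot.camera_info('wrist');p,d=bot.read_camera('wrist');cv2.imwrite('pics/w14.png',p)
"
```

```text
t20.75 pos [ 0.4693 -0.0796  0.1577] x [ 0.007  0.018 -1.   ] y [-0.081  0.997  0.017] F [-1.62 22.15  2.54] w0.402 q [-0.23 -0.04  2.12  0.02  1.05 -1.9 ]
```

View pics/w14.png

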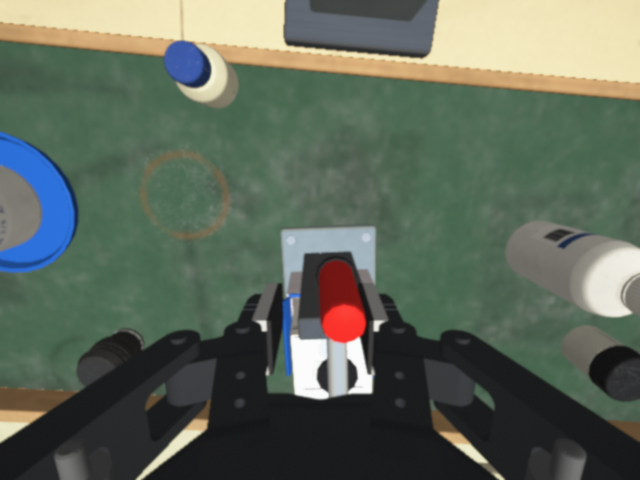

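The wrist now reads 22 N against the stop, and the bar lies along the carrier over the carton (handle px 343,300). I'll back off, open, lift straight up and check.

Request:
arm_command([
  [[0,0,0,0,0.8,0,0.4],[0,0,0,0,0.1,0,0.8],[0,0,0,0,0,0,0.9],[0,0,0,-2,0,0,0.9],[0,0,0,-3,0,0,0.9],[0,0,0,-3,0,0,0.9],[0,0,0,-3.5,0,0,1],[0,0,0,-3.5,0,0,1],[0,0,0,0,0,0,1]],
])

```text
time: 21.7
tool_pos: [0.4677, -0.0743, 0.3133]
tcp_rot: [-0.044, 1.563, 0.066]
wrist_force: [0.6, -1.8, 0.6]
width: 1.001
```

```bash
python3 -c "
from h import *
st()
i=bot.camera_info('wrist');p,d=bot.read_camera('wrist');cv2.imwrite('pics/w15.png',p);C=cloud(i,d)
z=C[...,2];hsv=cv2.cvtColor(p,cv2.COLOR_BGR2HSV)
red=((hsv[...,0]<8)|(hsv[...,0]>172))&(hsv[...,1]>140)&(abs(C[...,0]-.47)<.05)&(abs(C[...,1]+.07)<.05)
m=red&(z>.158)&(z<.172);P=C[m];hc=cv2.minEnclosingCircle(P[:,:2].astype(np.float32));print('handle',m.sum(),hc)
v=np.array(hc[0])-H;print('bar angle',np.pi+CY-np.arctan2(v[1],v[0])%(2*np.pi),'len',np.hypot(*v))
m=(abs(z-.111)<.005)&(hsv[...,1]<60)&(abs(C[...,0]-.52)<.03)&(abs(C[...,1]+.065)<.03);P=C[m];print('bar',m.sum(), np.polyfit(P[:,0],P[:,1],1),'vs tan',np.tan(CY))
p2,d=bot.read_camera('side');cv2.imwrite('pics/s15.png',cv2.resize(p2[150:290,270:420],None,fx=4,fy=4,interpolation=cv2.INTER_CUBIC))
p3,d=bot.read_camera('scene');cv2.imwrite('pics/sc15.png',p3)
cv2.imwrite('pics/w15c.png',cv2.resize(p[170:400,230:430],None,fx=2.6,fy=2.6,interpolation=cv2.INTER_CUBIC))
"
```

```text
t21.70 pos [ 0.4677 -0.0743  0.3133] x [ 0.007  0.014 -1.   ] y [-0.07   0.997  0.014] F [ 0.65 -1.77  0.59] w1.001 q [-0.22 -0.16  1.94  0.02  1.36 -1.87]
handle 350 ((0.46539396047592163, -0.07026544958353043), 0.00888990331441164)
bar angle -0.0025248725217248413 len 0.11809932862275148
bar 570 [ 0.08102452 -0.10566849] vs tan 0.1139356083016455
```

View pics/w15.png

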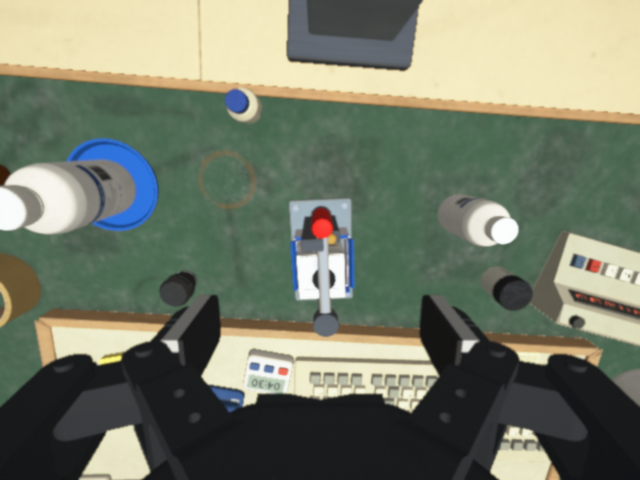

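View pics/s15.png

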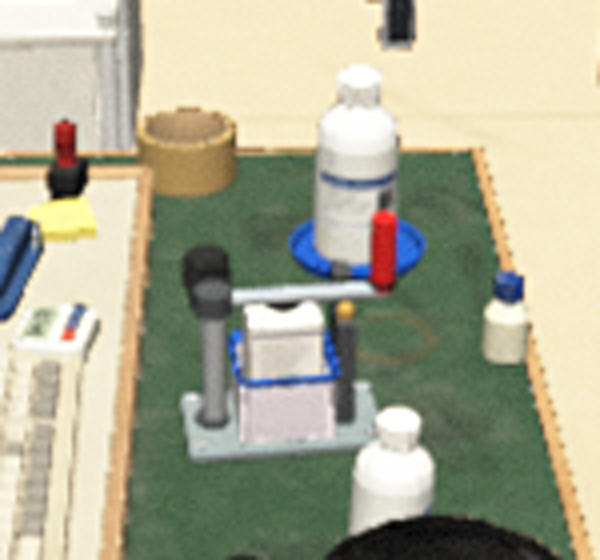

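View pics/w15c.png

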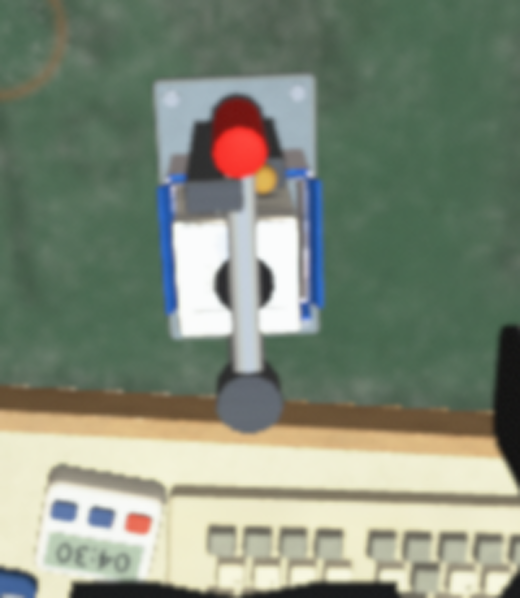

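The wrist and side views show the bar under the stop's lip, the brass bolt up beside it (crop px 265,180), the carton flat in the well and the bottle upright in the tray. The measured bar angle is about 0.00 rad, so I'm handing in.

```bash
python3 -c "
from h import *
st();print(bot.finish_job())"
```

```text
t21.85 pos [ 0.4646 -0.0734  0.3068] x [-0.004  0.017 -1.   ] y [-0.071  0.997  0.017] F [ 0.38 -0.02  0.25] w1.001 q [-0.22 -0.16  1.95  0.02  1.36 -1.87]
the job is handed in; nothing more can be done
None
```

The bottle is in the spill tray, the carton is down in the carrier's well, and the bar is latched over it. I handed the job in at about 22 s of the 69 s; `finish_job` gives no verdict.

- **Bottle:** I lifted the middle-sized bottle by its cap and released it upright in the tray. Its axis is about 2 mm from the tray's centre and its top is at 0.161 m, against 0.163 m expected.
- **Carton:** It stands square in the well with its top at 0.097 m, where fully down should read 0.098 m. It sits about 3 mm off the well's centre in y, within the 8 mm allowed.
- **Bar:** I swung it closed with the jaws loosely around the handle and pushed until it met the stop at about 22 N. After letting go, the handle's position gave a bar angle of about 0.00 rad. The images show the bolt sprung up beside the bar.
- **At the end:** The gripper was fully open at z = 0.31 m, touching nothing. The bystanders in view were standing, and I touched none of them, but I did not re-measure their positions.

One check disagreed: a line fitted to the bar's surface points gave a slope of 0.081, where the carrier's angle should give 0.114. I put this down to the narrow, noisy patch of points and trusted the handle measurement and the view of the catch instead.

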